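# Load the ink tank and clamp it home

## Task

Stand the loose ink tank upright in the label printer's ink bay and let go of it, then swing the hinged clamp over and down on it until the tank is pressed fully home and stays firmly clamped. How deep the tank goes differs from printer to printer, so close the clamp by feel: stop once the sprung foot of the clamp starts to give, because pressing much harder cracks the tank. Leave the other things on the desk where they are.

Things in the scene. Friction and masses are not known exactly. Their poses are not given: they have to be found in the camera images.
- tank: Ink tank: a black upright plastic block with white paper patches, 60 (own x) x 24 (own y) x 70 mm high, about 80 g, standing loose on the desk beside the printer. Origin at the centre of its underside, z up. Its two ends are alike: it may go in either way round. The lowest 3 mm is 2 mm narrower all round. It cracks when the clamp's foot presses on it with more than 20 N.
- printer: Label printer, fixed, 320 (x) x 230 (y) mm; origin at the centre of its underside, x from its front to its rear. Sides 65 mm high; the rear 100 mm (from x = +60 mm) is 100 mm high. The ink bay's white block, 90 x 56 mm, is centred at x = -30 mm. The clamp's hinge is at x = +35 mm between two steel posts, 129 mm high and 76 mm apart.
- bay (a point): Centre of the ink bay's mouth, 75 mm above the desk; x along the bay's long side to the printer's rear, z up. An upright well 62.4 (x) x 26.4 (y) mm, its lip widening 3 mm a side over the top 5 mm. A sprung seal in it carries the tank's underside 18 mm below the mouth (moves from 2 N, then 0.2 N per mm). Hidden ledges stop the tank, fully home, 23 to 33 mm below the mouth: different every time.
- clamp_hinge (a point): Middle of the clamp's hinge axis, 65 mm in +x of the bay's centre and 42 mm above its mouth. The axis runs along the bay's y.
- clamp_bar (a point): Middle of the clamp's handle bar: a round bar 12 mm thick, 59 mm long between two steel side arms (14 mm high, 5 mm thick, at most 30 mm high at the foot) that reach back to the hinge; parallel to the hinge axis, 165 mm from it. From the bar to the cross plate that carries the foot the clamp is open for 77 mm, so fingers can pinch the bar from above in any position.
- clamp_foot (a point): Where the clamp's foot touches the tank (foot not yet pushed in), on the line from hinge to bar, 65 mm from the hinge. A smooth, slippery cross roller of radius 8 mm, 30 mm wide, on a stiff spring: it gives only above 8 N, then 6 N per mm, at most 5 mm. The clamp is properly shut when the foot by itself goes on pressing on the tank with more than 7 N.
- clamp (a joint): Clamp angle, rad: 0 = arms level, bar towards the printer's front; grows as it opens; 1.57 upright, limit 2.0. It can pass 0 (to -0.16). Friction of 0.75 N m, some 4 N at the bar, keeps it where it is left. It meets the waiting tank near 0.15; the tank is home between +0.08 and -0.08. Over free closing, the bar needs < 2 N more for the seal, 3 N as the foot starts to give, 8 N when the tank cracks.
- paper_cup: Bystander: white paper cup, 74 mm wide, 85 mm high, upright; origin at the centre of its underside.
- ink_carton: Bystander: cardboard carton 45 x 75 x 110 mm, standing; origin at the centre of its underside.
- tape_roll: Bystander: flat-lying roll ring, 100 mm across, 24 mm high; origin at the centre of its underside.

How it is judged:
On the way:
1. the tank stands in the bay on the sprung seal, let go, with the clamp still open (x of tank in the frame of bay between -0.003 and 0.003 m and y of tank in the frame of bay between -0.003 and 0.003 m and angle between tank's own z axis and vertical below 0.08 rad and z of tank in the frame of bay between -0.035 and -0.012 m and contact force between the fingers and tank below 0.1 N and value of joint clamp above 1 rad), for 0.2 s.
At the end, for the whole second after the job is handed in: Tank upright (0.08 rad) and at rest in the bay, within 3 mm of its centre in x and y, underside 21 to 35 mm below the mouth, resting on a ledge; clamp below 0.12 rad, at rest, and by itself pressing on the tank with more than 7 N  (x of tank in the frame of bay between -0.003 and 0.003 m and y of tank in the frame of bay between -0.003 and 0.003 m and angle between tank's own z axis and vertical below 0.08 rad and z of tank in the frame of bay between -0.035 and -0.021 m and value of joint clamp below 0.12 rad and contact force between clamp and tank above 7 N and (contact force between tank and rest_c0 above 0.5 N or contact force between tank and rest_c1 above 0.5 N) and linear speed of tank below 0.01 m/s and velocity of joint clamp below 0.03 rad/s); the robot touches nothing.
It fails at once if the clamp presses on the tank with more than 20 N and cracks it (contact force between clamp and tank above 20 N).
It fails at once if the tank is rammed against the printer or its seal with more than 35 N in all while it is put in (contact force between tank and printer above 35 N and value of joint clamp above 1 rad).
It fails at once if the paper cup is moved more than 30 mm (distance of paper_cup from where it was at the start of the episode above 0.03 m).
It fails at once if the ink carton is moved more than 30 mm (distance of ink_carton from where it was at the start of the episode above 0.03 m).
It fails at once if the tape roll is moved more than 30 mm (distance of tape_roll from where it was at the start of the episode above 0.03 m).
It also fails if it takes over 67 s, if anything falls off the work surface, if the arm or the gripper's body presses on something with over 40 N, if the wrist force passes 120 N, or if a joint passes its speed limit or range.

## Robot

A 6-joint arm with a two-finger parallel gripper is mounted at the origin on the work surface. World frame = base frame: x ahead of the robot, y to its left, z up, the work surface at z = 0. Lengths are in m, angles in rad, forces in N, time in s.
With the tool pointing down it reaches from about 0.35 to 0.975 m from the base axis. Payload 4.9 kg.
Tool frame: the origin (TCP) lies on the centre line of the jaws, within the pads' length; the fingertips stand 11 mm ahead of it and the grasp point (between the pads) lies 8 mm behind it; z points along the fingers, y is the direction in which the jaws open and shut (so a half turn about z gives the same grasp; the last joint's range is limited). The gripper opens to 85 mm and grips with 20 to 120 N. Pads are 22 mm wide; open, the fingers measure 114 mm over their backs; the gripper's body (76 mm by 85 mm) begins 54 mm behind the grasp point. The pads swing forward as they close: fully open they stand 13 mm farther back than shut.
Start: joints at [1.001, 0.053, 1.613, -0, 1.476, -0.119], TCP at [0.272, 0.563, 0.242] pointing down, gripper open.
Joint ranges: [-3.01, 3.01], [-1.01, 2.22], [0.06, 2.58], [-1.02, 4.17], [0.09, 2.62], [-3.14, 3.14]. Speed limits (rad/s): [2.57, 2.57, 3.14, 3.14, 3.14, 3.14].

## Interface

Orientations are given as a rotation vector (axis times angle).
In Python, from station import ctrl gives the robot as it stands.
- The arm moves only by the tool send_rows, never from a script. Its argument "series" is a list of rows, each an object of numbers: "tx", "ty", "tz": the shift along the tool's x, y, z in cm; "wx", "wy", "wz": the turn, a rotation vector about the tool's x, y, z in rad; "jaw": the closure, from 0 (fully open) to 1 (shut). In form: [{"tx": .., "ty": .., "tz": .., "wx": .., "wy": .., "wz": .., "jaw": ..}, ...]. A call has 1 to 5 rows; each row shifts and turns the pose as measured when the row begins, along the tool's axes as they then stand; what a row does not reach is not made up. A row lasts 1/8 s, in which the tool goes at most 62.5 mm and 10.7 degrees, less where a joint would pass 70% of its speed; a pose out of reach is approached as far as the arm can. A call is refused whole if a number of a shift passes 6.25 or a number of a turn 0.188, either way. A call with a gripper value outside its range is refused whole. The fingers move at their own pace and stop on an object; "squeeze" is the grip in N (left out, the last holds). Time passes only in rows, so rows that do not move let the fingers close. It gives the time, the measured TCP pose, the force and the opening at its end, in the units of the state.
- ctrl.get_obs(): the state, without advancing time (a new reading comes with each control period).
- ctrl.get_image(name): name is "scene" or "top" or "wrist"; returns the picture (384x512x3 uint8, red, green, blue); there is no depth.
- ctrl.camera_info(name): a dict with "mtx" (3x3 intrinsics, pixels), "k1" (the pictures are not rectified: a ray, as slopes to the right and down, at radius r is drawn at 1 + k1 r^2 times it, then the intrinsics apply), "R" (3x3) and "t" (3): a world point X has camera coordinates R X + t. Camera axes: x right, y down, z forward; pixel columns grow to the right and rows downward; lengths in m; the calibration is good to about 2 mm. A picture is of the moment at which its call begins: read the wrist's pose just before it. camera_info takes no time and is no camera call; for the wrist camera it gives the pose at the moment of the call.
- ctrl.finish_job(): hands the job in, once; it reports no verdict.
The state is a dict: "t": time; "q": joint angles; "dq": joint speeds; "effort": joint torques, N m; "tool_pos": TCP position; "tool_rot": TCP orientation; "contact_force": force on the tool from outside, world axes, zero at the start; "wrist_torque": the same for the moment, N m; "opening": finger opening in m.
Only numpy, scipy, OpenCV 4.12 (cv2) and the standard library are available. Lean on these libraries where they do the work, as an engineer would, in place of code of your own. Each camera call takes 0.05 s, during which the arm holds its last target.

## Working session

There is one attempt and no reset: what is moved stays moved. The work goes in short steps, Python scripts to look and compute and a tool call to move; the robot and the scene stay as the last step left them, time stands still between calls to the robot, and variables do not carry over. Pictures are saved under pics/ and viewed, and the job is handed in when it is done.

Besides the shell and the picture viewer there is one more tool, called after "Request:" as name(argument=value, ...), one argument or row to a line, values as JSON. send_rows: Moves the arm, as the interface text tells. Its arguments: {"type":"object","properties":{"series":{"type":"array"},"squeeze":{"type":"number"}},"required":["series"]}

```bash
ls; mkdir -p pics; python3 - <<'E'
from station import ctrl
import cv2
print(ctrl.get_obs())
for n in ("scene","top"):
    i=ctrl.get_image(n); c=ctrl.camera_info(n); print(n,c)
    cv2.imwrite(f"pics/{n}0.png",cv2.resize(i[:,:,::-1],(800,600),interpolation=cv2.INTER_CUBIC))
    cv2.imwrite(f"pics/{n}0_raw.png",i[:,:,::-1])
E
```

```text
pics
{'t': 0.0, 'q': array([ 1.00100327e+00,  5.33609938e-02,  1.61431072e+00,  2.08471071e-05,
        1.47600204e+00, -1.19002839e-01]), 'dq': array([-0.00019443,  0.00049916, -0.00032802,  0.00027334,  0.00120022,
        0.0002576 ]), 'effort': array([ 1.59023639e-03, -3.93676829e+01, -3.70176816e+01,  2.93708149e-05,
        6.96788571e-03,  3.21699233e-06]), 'tool_pos': array([0.27196423, 0.56205116, 0.24105045]), 'tool_rot': array([-0.70196055, -3.06142276,  0.00306532]), 'contact_force': array([-0.19564146, -0.50103138, -0.27461329]), 'wrist_torque': array([-0.00254507,  0.00836212, -0.03303319]), 'opening': 0.08508023842331862}
scene {'mtx': array([[427.73652532,   0.        , 258.50581867],
       [  0.        , 427.73652532, 200.72193155],
       [  0.        ,   0.        ,   1.        ]]), 'k1': -0.07954509878477588, 'R': array([[-0.08948233,  0.99594362,  0.00944565],
       [ 0.76437113,  0.07475019, -0.64042891],
       [-0.63853715, -0.05008709, -0.76795937]]), 't': array([ 0.03894255, -0.33118146,  1.7718578 ])}
top {'mtx': array([[494.28165284,   0.        , 252.47528944],
       [  0.        , 494.28165284, 186.28952499],
       [  0.        ,   0.        ,   1.        ]]), 'k1': -0.053728561492698404, 'R': array([[ 0.03232936, -0.99947664,  0.00112106],
       [-0.97391142, -0.03175445, -0.22469579],
       [ 0.22461379,  0.00617246, -0.97442832]]), 't': array([-0.00958471,  0.54697127,  1.24847691])}
```

View pics/scene0.png

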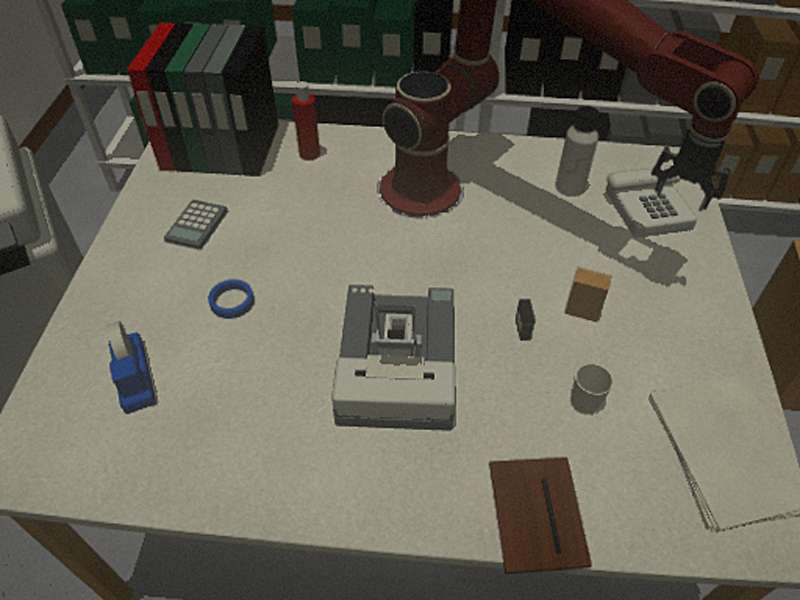

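View pics/top0.png

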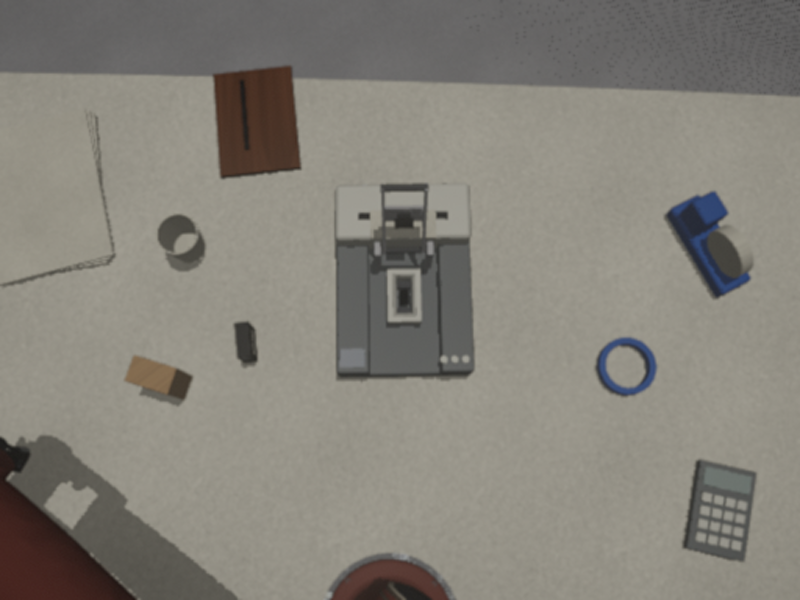

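The tank stands at about (246,342) in the top view. The printer is at about (404,280), with its rear away from the robot and the clamp swung open. I'll zoom in next.

```bash
cat > h.py <<'E'
import numpy as np, cv2
from scipy.optimize import least_squares
from scipy.spatial.transform import Rotation as Rot
def proj(c,X):
    X=np.atleast_2d(X); p=X@c['R'].T+c['t']; s=p[:,:2]/p[:,2:]; r2=(s**2).sum(1,keepdims=True)
    s=s*(1+c['k1']*r2); return s*[c['mtx'][0,0],c['mtx'][1,1]]+c['mtx'][:2,2]
def ray(c,uv):
    uv=np.atleast_2d(np.float64(uv)); 
    d=(uv-c['mtx'][:2,2])/[c['mtx'][0,0],c['mtx'][1,1]]; s=d.copy()
    for _ in range(30): s=d/(1+c['k1']*(s**2).sum(1,keepdims=True))
    D=np.c_[s,np.ones(len(s))]@c['R']; return -c['R'].T@c['t'],D
def atz(c,uv,z):
    o,D=ray(c,uv); return o+D*((z-o[2])/D[:,2])[:,None]
def crop(img,x0,y0,w,h,s,name,gain=1.6):
    # img RGB
    im=np.clip(img[y0:y0+h,x0:x0+w,::-1].astype(float)*gain,0,255).astype(np.uint8)
    im=cv2.resize(im,(w*s,h*s),interpolation=cv2.INTER_CUBIC)
    for k in range(0,w,10):
        cv2.putText(im,str(x0+k) if k%20==0 else '',(k*s,8),0,.3,(0,0,255),1); cv2.line(im,(k*s,0),(k*s,4),(0,0,255))
    for k in range(0,h,10):
        cv2.putText(im,str(y0+k),(0,k*s+4),0,.3,(0,0,255),1)
    cv2.imwrite(name,im)
E
python3 - <<'E'
from h import *
i=cv2.imread('pics/top0_raw.png')[:,:,::-1]; crop(i,205,110,105,135,4,'pics/top_pr.png'); crop(i,80,190,100,80,7,'pics/top_tank.png')
j=cv2.imread('pics/scene0_raw.png')[:,:,::-1]; crop(j,205,170,180,120,4,'pics/scene_pr.png')
E
```

```text
(no output)
```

View pics/top_pr.png

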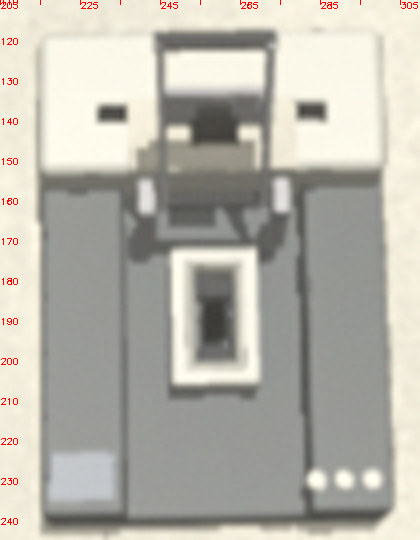

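View pics/top_tank.png

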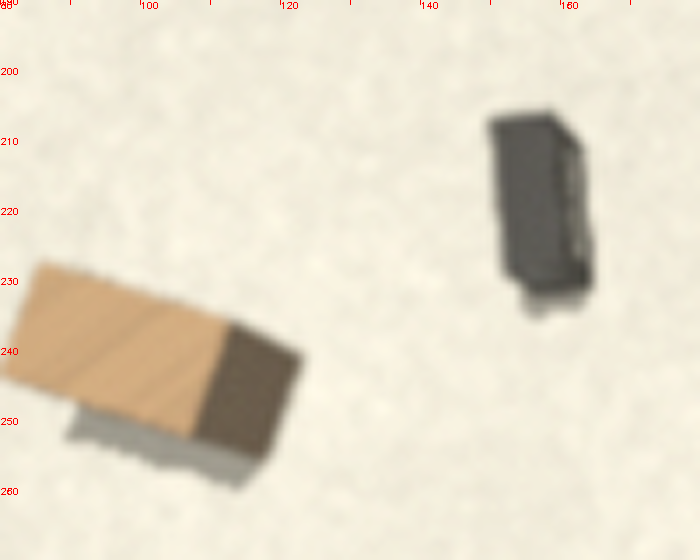

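View pics/scene_pr.png

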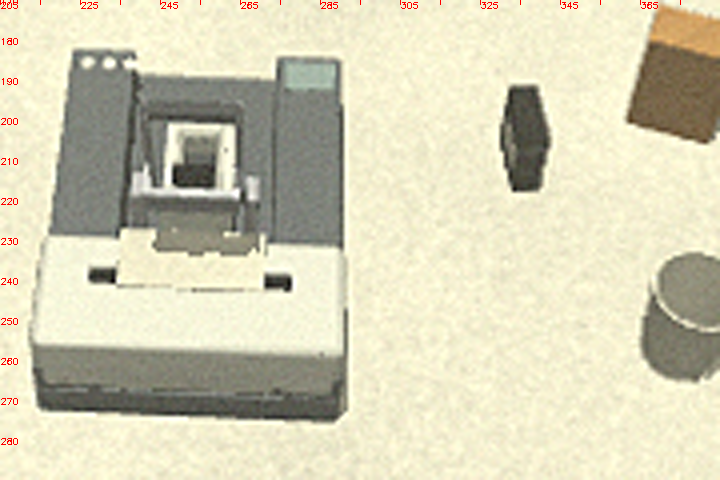

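```bash
python3 - <<'E'
from h import *
from station import ctrl
c=ctrl.camera_info('top'); s=ctrl.camera_info('scene')
np.set_printoptions(precision=4,suppress=True)
print('tank top',atz(c,[(149.8,206.5),(158.5,205.5),(152,229.5),(160,230)],.07))
print('tank scene base', atz(s,[(332,217),(340,217)],.0), 'top',atz(s,[(332.5,191),(339.5,191.5),(334,200),(342,204)],.07))
print('block top',atz(c,[(247.5,172),(269,172),(248,206),(269.5,206)],.075))
print('block scene',atz(s,[(248,200),(265,200),(263.5,218),(245,217)],.075))
print('body front corners z=.065',atz(c,[(215,238),(302,237)],.065))
print('rear top z=.1',atz(c,[(215,119),(300,118.5),(215,151),(300,151)],.1))
w=ctrl.camera_info('wrist');print(w)
o=ctrl.get_obs();R=Rot.from_rotvec(o['tool_rot']).as_matrix();C=-w['R'].T@w['t'];print(R,R.T@(C-o['tool_pos']),w['R']@R)
E
```

```text
tank top [[0.4822 0.2749 0.07  ]
 [0.4856 0.2523 0.07  ]
 [0.4219 0.2645 0.07  ]
 [0.4214 0.2436 0.07  ]]
tank scene base [[0.4808 0.2552 0.    ]
 [0.4782 0.2825 0.    ]] top [[0.4249 0.2482 0.07  ]
 [0.4248 0.2717 0.07  ]
 [0.4641 0.2523 0.07  ]
 [0.4788 0.2782 0.07  ]]
block top [[ 0.5824  0.0225  0.075 ]
 [ 0.5842 -0.0343  0.075 ]
 [ 0.4911  0.018   0.075 ]
 [ 0.4929 -0.0379  0.075 ]]
block scene [[ 0.4959 -0.0298  0.075 ]
 [ 0.4905  0.0256  0.075 ]
 [ 0.565   0.0268  0.075 ]
 [ 0.5667 -0.0318  0.075 ]]
body front corners z=.065 [[ 0.4061  0.1006  0.065 ]
 [ 0.4159 -0.1243  0.065 ]]
rear top z=.1 [[ 0.7186  0.1135  0.1   ]
 [ 0.7275 -0.1125  0.1   ]
 [ 0.6299  0.1091  0.1   ]
 [ 0.6371 -0.1134  0.1   ]]
{'mtx': array([[293.0746,   0.    , 252.5087],
       [  0.    , 293.0746, 189.7282],
       [  0.    ,   0.    ,   1.    ]]), 'k1': -0.04002027399590922, 'R': array([[ 0.4351,  0.9004, -0.0018],
       [ 0.8702, -0.42  ,  0.2575],
       [ 0.2311, -0.1136, -0.9663]]), 't': array([-0.6242, -0.0347,  0.378 ])}
[[-0.9001  0.4357 -0.001 ]
 [ 0.4357  0.9001 -0.0015]
 [ 0.0002 -0.0018 -1.    ]] [ 0.0641  0.0001 -0.1319] [[ 0.0006  1.     -0.0001]
 [-0.9662  0.0006 -0.2577]
 [-0.2577  0.0002  0.9662]]
```

```bash
cat > plan.py <<'E'
import sys
from h import *
from station import ctrl
def plan(p,yaw):
    # target: tool pointing down, tool x at angle yaw
    o=ctrl.get_obs(); R=Rot.from_rotvec(o['tool_rot'])
    x=np.array([np.cos(yaw),np.sin(yaw),0]); z=np.array([0,0,-1.]); T=np.c_[x,np.cross(z,x),z]
    w=(R.inv()*Rot.from_matrix(T)).as_rotvec(); d=R.inv().apply(np.array(p)-o['tool_pos'])*100
    print('t',round(o['t'],2),'pos',o['tool_pos'].round(4),'yaw',round(float(np.arctan2(R.as_matrix()[1,0],R.as_matrix()[0,0])),4),'open',round(o['opening'],4),'F',o['contact_force'].round(2))
    print('shift cm (tool)',d.round(2),'turn',w.round(4),'rows>=',max(np.abs(d).max()/6.25,np.abs(w).max()/.188).round(2))
if __name__=='__main__':
    np.set_printoptions(suppress=True); a=[float(v) for v in sys.argv[1:]]; plan(a[:3],a[3])
E
python3 plan.py .453 .262 .21 3.285
```

```text
t 0.1 pos [0.272  0.5621 0.2412] yaw 2.6908 open 0.0857 F [ 0.66  0.17 -0.72]
shift cm (tool) [-29.37 -19.12   3.15] turn [-0.0017 -0.0007 -0.5942] rows>= 4.7
```

Request:
send_rows(
  series=[
    {"tx": -5.9, "ty": -3.8, "tz": 0.5, "jaw": 0},
    {"tx": -5.9, "ty": -3.8, "tz": 0.5},
    {"tx": -5.9, "ty": -3.8, "tz": 0.5},
    {"tx": -5.9, "ty": -3.8, "tz": 0.5},
    {"tx": -5.9, "ty": -3.8, "tz": 0.5},
  ],
)

```text
invalid input at $.series[0]: expected keys tx, ty, tz, wx, wy, wz, jaw
```

Request:
send_rows(
  series=[
    {"wz": -0.18},
    {"wz": -0.18},
    {"wz": -0.18},
    {"wz": -0.054},
    {"wz": 0},
  ],
)

```text
invalid input at $.series[0]: expected keys tx, ty, tz, wx, wy, wz, jaw
```

```bash
python3 plan.py .453 .262 .21 3.285
```

```text
t 0.1 pos [0.272  0.5621 0.2412] yaw 2.6908 open 0.0857 F [ 0.66  0.17 -0.72]
shift cm (tool) [-29.37 -19.12   3.15] turn [-0.0017 -0.0007 -0.5942] rows>= 4.7
```

All keys required.

Request:
send_rows(
  series=[
    {"tx": -5.9, "ty": -3.8, "tz": 0.5, "wx": 0, "wy": 0, "wz": 0, "jaw": 0},
    {"tx": -5.9, "ty": -3.8, "tz": 0.5, "wx": 0, "wy": 0, "wz": 0, "jaw": 0},
    {"tx": -5.9, "ty": -3.8, "tz": 0.5, "wx": 0, "wy": 0, "wz": 0, "jaw": 0},
    {"tx": -5.9, "ty": -3.8, "tz": 0.5, "wx": 0, "wy": 0, "wz": 0, "jaw": 0},
    {"tx": -5.9, "ty": -3.8, "tz": 0.5, "wx": 0, "wy": 0, "wz": 0, "jaw": 0},
  ],
)

```text
t: 0.72
tool_pos: [0.4347, 0.2946, 0.2168]
tool_rot: [-0.688, -3.064, 0.005]
contact_force: [0.5, -0.3, 0.1]
opening: 0.0856
```

Request:
send_rows(
  series=[
    {"tx": 0, "ty": 0, "tz": 0, "wx": 0, "wy": 0, "wz": -0.18, "jaw": 0},
    {"tx": 0, "ty": 0, "tz": 0, "wx": 0, "wy": 0, "wz": -0.18, "jaw": 0},
    {"tx": 0, "ty": 0, "tz": 0, "wx": 0, "wy": 0, "wz": -0.18, "jaw": 0},
    {"tx": 0, "ty": 0, "tz": 0, "wx": 0, "wy": 0, "wz": -0.054, "jaw": 0},
  ],
)

```text
t: 1.23
tool_pos: [0.4359, 0.2888, 0.2139]
tool_rot: [0.254, -3.124, 0.008]
contact_force: [-1.0, 0.2, -0.1]
opening: 0.0858
```

```bash
python3 plan.py .453 .262 .21 3.285
```

```text
t 1.23 pos [0.4359 0.2888 0.2139] yaw -2.9794 open 0.0858 F [-1.    0.23 -0.14]
shift cm (tool) [-1.25 -2.92  0.39] turn [-0.0044 -0.0073  0.0188] rows>= 0.47
```

Request:
send_rows(
  series=[
    {"tx": -1.25, "ty": -2.9, "tz": 0.4, "wx": 0, "wy": -0.007, "wz": 0.019, "jaw": 0},
    {"tx": 0, "ty": 0, "tz": 0, "wx": 0, "wy": 0, "wz": 0, "jaw": 0},
  ],
)

```text
t: 1.48
tool_pos: [0.4525, 0.2616, 0.2088]
tool_rot: [0.226, -3.132, 0.007]
contact_force: [-0.9, -0.0, -0.5]
opening: 0.0852
```

```bash
cat > snap.py <<'E'
import sys,pickle
from h import *
from station import ctrl
def snap(cam,name):
    o=ctrl.get_obs(); c=ctrl.camera_info(cam); i=ctrl.get_image(cam); pickle.dump((i,c,o),open(f'pics/{name}.pkl','wb'))
    return i,c,o
def grid(i,name,gain=1.6):
    im=np.clip(i[:,:,::-1].astype(float)*gain,0,255).astype(np.uint8); im=cv2.resize(im,(768,576),interpolation=cv2.INTER_CUBIC)
    cv2.imwrite(f'pics/{name}.png',im)
if __name__=='__main__':
    i,c,o=snap(sys.argv[1],sys.argv[2]); grid(i,sys.argv[2],float(sys.argv[3]) if len(sys.argv)>3 else 1.6)
E
python3 snap.py wrist w1; python3 plan.py .453 .262 .21 3.285
```

```text
t 1.52 pos [0.4522 0.2623 0.209 ] yaw -2.9969 open 0.0855 F [-0.1   0.28  0.23]
shift cm (tool) [-0.07 -0.04 -0.1 ] turn [-0.004  -0.0018  0.0013] rows>= 0.02
```

View pics/w1.png

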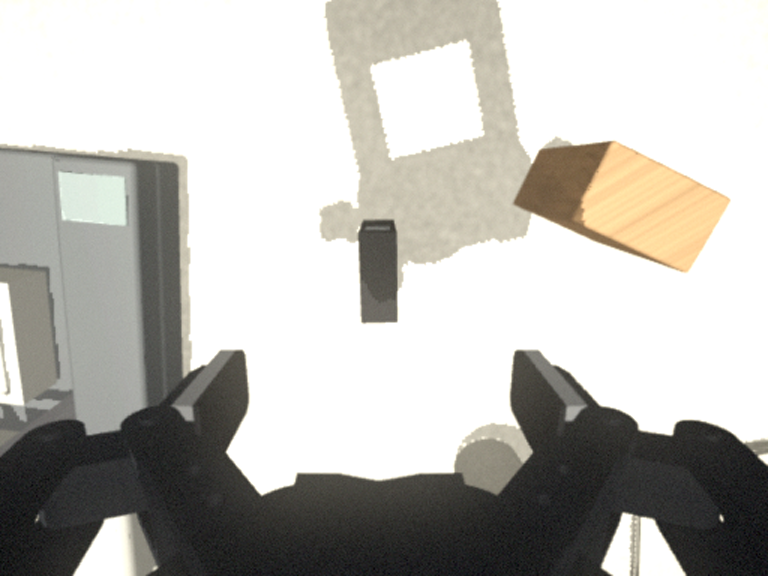

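```bash
python3 - <<'E'
from h import *; import pickle
i,c,o=pickle.load(open('pics/w1.pkl','rb')); crop(i,225,135,60,85,8,'pics/w1t.png',2.2)
E
```

```text
(no output)
```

View pics/w1t.png

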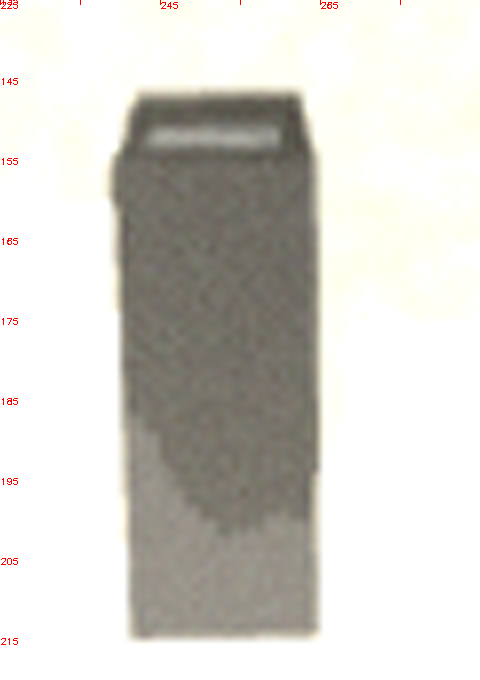

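```bash
python3 - <<'E'
from h import *; import pickle
np.set_printoptions(precision=4,suppress=True)
i,c,o=pickle.load(open('pics/w1.pkl','rb'))
uv=np.array([(239.5,154.4),(264.2,154.4),(241.4,214.5),(264.6,214.5)])-.44
P=atz(c,uv,.07);print(P,P.mean(0), o['tool_pos'])
n=(P[0]+P[1])/2;f=(P[2]+P[3])/2; print('yaw',np.arctan2(*(f-n)[1::-1]),np.linalg.norm(f-n))
# fit rectangle
def res(v):
    a=v[2];e=np.array([np.cos(a),np.sin(a)]);g=np.array([-e[1],e[0]])
    Q=np.array([v[:2]+sx*.03*e+sy*.012*g for sx,sy in((-1,-1),(-1,1),(1,-1),(1,1))]);Q=np.c_[Q,np.full(4,.07)]
    return (proj(c,Q)-uv).ravel()
r=least_squares(res,[.453,.262,.14]);print(r.x,r.fun)
E
```

```text
[[0.4282 0.2445 0.07  ]
 [0.4249 0.2671 0.07  ]
 [0.4863 0.2541 0.07  ]
 [0.483  0.2765 0.07  ]] [0.4556 0.2606 0.07  ] [0.4525 0.2616 0.2088]
yaw 0.16253036378977498 0.05890201393287785
[0.4557 0.2606 0.1603] [-0.5474 -0.3219  0.661  -0.7183 -0.7261  0.7609  0.6035  0.4296]
```

```bash
python3 - <<'E'
from h import *; import pickle
from station import ctrl
c=ctrl.camera_info('top');print(atz(c,[(123,240),(118,255)],0),atz(c,[(113,236)],.11))
E
python3 plan.py .4557 .2606 .046 3.303
```

```text
[[0.39979184 0.35619638 0.        ]
 [0.35869106 0.36624503 0.        ]] [[0.39682523 0.35306695 0.11      ]]
t 1.52 pos [0.4522 0.2623 0.209 ] yaw -2.9969 open 0.0855 F [-0.1   0.28  0.23]
shift cm (tool) [-0.35 -0.16 16.3 ] turn [-0.004  -0.0018 -0.0167] rows>= 2.61
```

Request:
send_rows(
  series=[
    {"tx": -0.35, "ty": -0.16, "tz": 4.0, "wx": -0.004, "wy": -0.002, "wz": -0.017, "jaw": 0.4},
    {"tx": 0, "ty": 0, "tz": 4.0, "wx": 0, "wy": 0, "wz": 0, "jaw": 0.4},
    {"tx": 0, "ty": 0, "tz": 0, "wx": 0, "wy": 0, "wz": 0, "jaw": 0.4},
  ],
)

```text
t: 1.9
tool_pos: [0.4557, 0.2629, 0.1284]
tool_rot: [-0.257, 3.129, 0.003]
contact_force: [-0.7, 1.0, -0.3]
opening: 0.0512
```

```bash
python3 plan.py .4557 .2606 .046 3.303;python3 snap.py wrist w2
```

```text
t 1.9 pos [0.4557 0.2629 0.1284] yaw -2.9779 open 0.0512 F [-0.7   0.95 -0.32]
shift cm (tool) [ 0.05 -0.24  8.24] turn [0.0018 0.0019 0.0023] rows>= 1.32
```

View pics/w2.png

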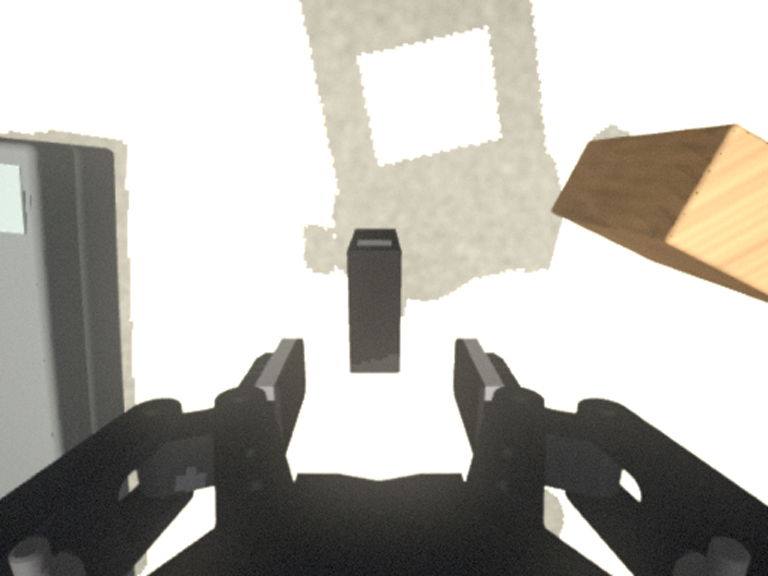

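The tank (348–400 px) lies between the fingers and is slightly left of their centre, which agrees with the computed 2.4 mm offset.

Request:
send_rows(
  series=[
    {"tx": 0.05, "ty": -0.24, "tz": 1.0, "wx": 0.002, "wy": 0.002, "wz": 0.002, "jaw": 0.4},
    {"tx": 0, "ty": 0, "tz": 3.5, "wx": 0, "wy": 0, "wz": 0, "jaw": 0.4},
    {"tx": 0, "ty": 0, "tz": 3.3, "wx": 0, "wy": 0, "wz": 0, "jaw": 0.4},
    {"tx": 0, "ty": 0, "tz": 0.3, "wx": 0, "wy": 0, "wz": 0, "jaw": 0.4},
  ],
)

```text
t: 2.45
tool_pos: [0.4628, 0.264, 0.0557]
tool_rot: [-0.254, 3.114, 0.008]
contact_force: [0.2, -0.4, -0.2]
opening: 0.0513
```

```bash
python3 plan.py .4557 .2606 .046 3.303
```

```text
t 2.45 pos [0.4628 0.264  0.0557] yaw -2.979 open 0.0513 F [ 0.18 -0.4  -0.25]
shift cm (tool) [ 0.77 -0.23  0.95] turn [0.0038 0.0177 0.0013] rows>= 0.15
```

Request:
send_rows(
  series=[
    {"tx": 0.77, "ty": -0.23, "tz": 0.9, "wx": 0.004, "wy": 0.018, "wz": 0.001, "jaw": 0.4},
    {"tx": 0, "ty": 0, "tz": 0, "wx": 0, "wy": 0, "wz": 0, "jaw": 0.4},
  ],
)

```text
t: 2.7
tool_pos: [0.4571, 0.2611, 0.0489]
tool_rot: [-0.253, 3.129, 0.001]
contact_force: [0.7, 0.2, 0.8]
opening: 0.0511
```

```bash
python3 plan.py .4557 .2606 .046 3.303
```

```text
t 2.7 pos [0.4571 0.2611 0.0489] yaw -2.9799 open 0.0511 F [0.75 0.17 0.77]
shift cm (tool) [ 0.14 -0.03  0.29] turn [0.0004 0.0026 0.0003] rows>= 0.05
```

Request:
send_rows(
  series=[
    {"tx": 0.15, "ty": -0.04, "tz": 0.3, "wx": 0, "wy": 0.003, "wz": 0, "jaw": 0.4},
    {"tx": 0, "ty": 0, "tz": 0, "wx": 0, "wy": 0, "wz": 0, "jaw": 0.9},
    {"tx": 0, "ty": 0, "tz": 0, "wx": 0, "wy": 0, "wz": 0, "jaw": 0.9},
    {"tx": 0, "ty": 0, "tz": 0, "wx": 0, "wy": 0, "wz": 0, "jaw": 0.9},
    {"tx": 0, "ty": 0, "tz": 0, "wx": 0, "wy": 0, "wz": 0, "jaw": 0.9},
  ],
  squeeze=30,
)

```text
t: 3.32
tool_pos: [0.4574, 0.2612, 0.0485]
tool_rot: [-0.253, 3.127, 0.003]
contact_force: [0.7, -0.7, -0.3]
opening: 0.0237
```

```bash
python3 plan.py .4557 .2606 .2 3.303
```

```text
t 3.33 pos [0.4574 0.2612 0.0485] yaw -2.9799 open 0.0237 F [ 0.67 -0.73 -0.29]
shift cm (tool) [  0.11  -0.01 -15.15] turn [0.0014 0.0041 0.0003] rows>= 2.42
```

Request:
send_rows(
  series=[
    {"tx": 0, "ty": 0, "tz": -2.0, "wx": 0, "wy": 0, "wz": 0, "jaw": 0.9},
    {"tx": 0, "ty": 0, "tz": -5.0, "wx": 0, "wy": 0, "wz": 0, "jaw": 0.9},
    {"tx": 0, "ty": 0, "tz": -5.0, "wx": 0, "wy": 0, "wz": 0, "jaw": 0.9},
    {"tx": 0, "ty": 0, "tz": -5.0, "wx": 0, "wy": 0, "wz": 0, "jaw": 0.9},
    {"tx": 0, "ty": 0, "tz": 0, "wx": 0, "wy": 0, "wz": 0, "jaw": 0.9},
  ],
)

```text
t: 3.95
tool_pos: [0.4554, 0.2603, 0.2214]
tool_rot: [0.254, -3.131, -0.001]
contact_force: [0.3, -0.2, -0.2]
opening: 0.0236
```

```bash
python3 plan.py .52 .16 .22 3.2;python3 snap.py wrist w3; python3 snap.py scene s3
```

```text
t 3.95 pos [0.4554 0.2603 0.2214] yaw -2.98 open 0.0236 F [ 0.26 -0.16 -0.2 ]
shift cm (tool) [ -4.76 -10.94   0.14] turn [ 0.0004 -0.0005  0.1032] rows>= 1.75
```

View pics/w3.png

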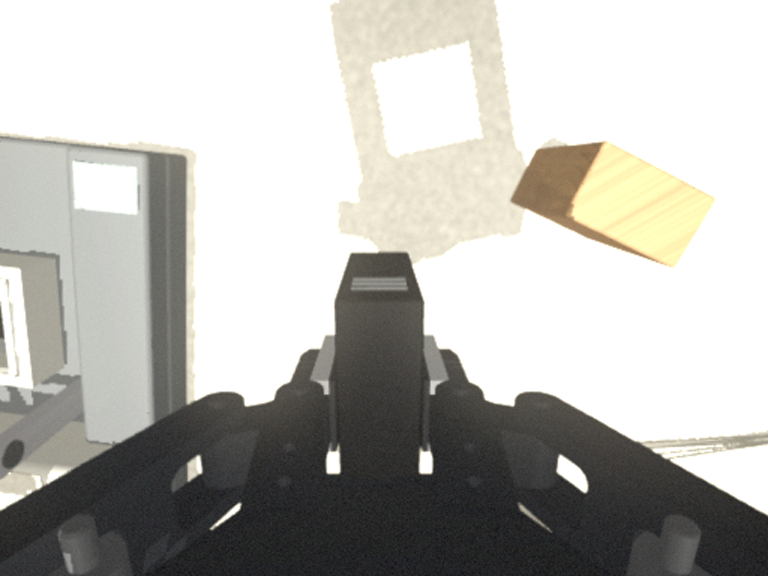

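View pics/s3.png

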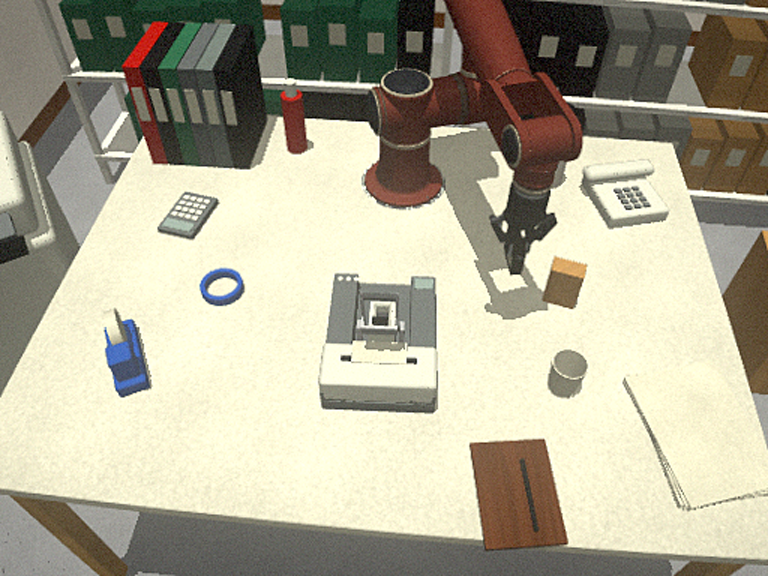

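Request:
send_rows(
  series=[
    {"tx": -3.0, "ty": -4.5, "tz": 0, "wx": 0, "wy": 0, "wz": 0.06, "jaw": 0.9},
    {"tx": -3.0, "ty": -4.5, "tz": 0, "wx": 0, "wy": 0, "wz": 0.06, "jaw": 0.9},
    {"tx": -2, "ty": -4.0, "tz": 0, "wx": 0, "wy": 0, "wz": 0, "jaw": 0.9},
    {"tx": 0, "ty": 0, "tz": 0, "wx": 0, "wy": 0, "wz": 0, "jaw": 0.9},
  ],
)

```text
t: 4.55
tool_pos: [0.5428, 0.1353, 0.2038]
tool_rot: [0.063, -3.114, 0.008]
contact_force: [-0.0, 0.5, -0.6]
opening: 0.0237
```

```bash
python3 plan.py .5377 -.008 .22 3.184;python3 snap.py wrist w4;
```

```text
t 4.55 pos [0.5428 0.1353 0.2038] yaw -3.1012 open 0.0237 F [-0.05  0.54 -0.57]
shift cm (tool) [  1.13 -14.31  -1.53] turn [-0.0043 -0.0266 -0.0019] rows>= 2.29
```

View pics/w4.png

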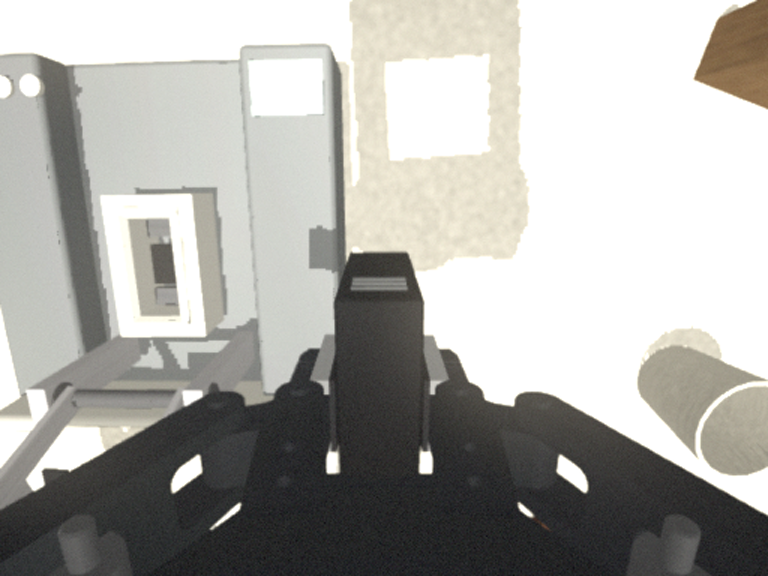

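```bash
python3 - <<'E'
from h import *; import pickle
i,c,o=pickle.load(open('pics/w4.pkl','rb')); crop(i,60,120,95,115,6,'pics/w4b.png',0.9); crop(i,205,155,95,130,5,'pics/w4t.png',2.5)
E
```

```text
(no output)
```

View pics/w4b.png

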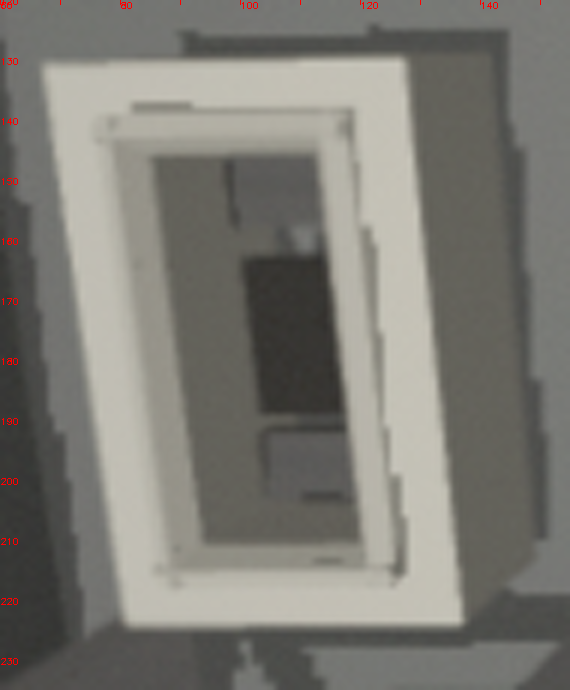

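View pics/w4t.png

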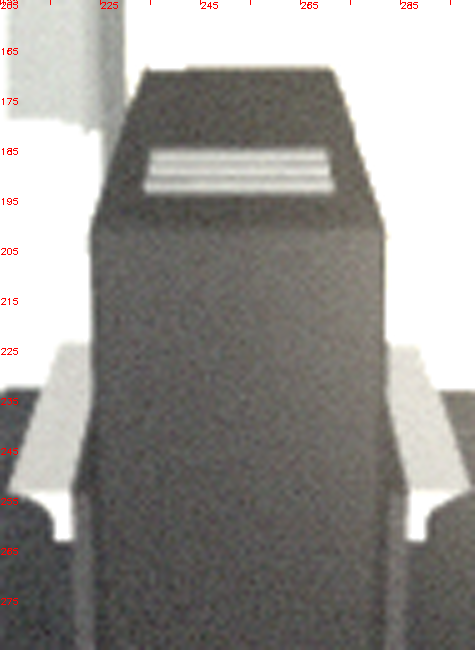

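```bash
cat > fit.py <<'E'
from h import *; import pickle
np.set_printoptions(precision=4,suppress=True)
i,c,o=pickle.load(open('pics/w4.pkl','rb'))
cr=lambda P,x0,y0,s: np.array([x0,y0])+(np.array(P,float)+.5)/s-.5
ub=cr([(42,65),(406,57),(126,627),(464,624)],60,120,6)
P=atz(c,ub,.075);print(P,P.mean(0))
def res(v):
    a=v[2];e=np.array([np.cos(a),np.sin(a)]);g=np.array([-e[1],e[0]])
    Q=np.array([v[:2]+sx*.045*e+sy*.028*g for sx,sy in((-1,-1),(-1,1),(1,-1),(1,1))]);return (proj(c,np.c_[Q,np.full(4,.075)])-ub).ravel()
r=least_squares(res,[.537,-.008,.04]);print('bay',r.x,r.fun)
ut=cr([(91,230),(385,228),(145,69),(332,69)],205,155,5)
R=Rot.from_rotvec(o['tool_rot']).as_matrix()
def rt(v): # tank in tool frame: x,y, z of bottom (along tool z), yaw
    a=v[3];B=np.array([[np.cos(a),-np.sin(a)],[np.sin(a),np.cos(a)]])
    L=np.array([(.03,-.012),(.03,.012),(.03,-.012),(.03,.012)])@B.T+v[:2]
    Q=np.c_[L,v[2]-np.array([.07,.07,.003,.003])]
    return (proj(c,Q@R.T+o['tool_pos'])-ut).ravel()
q=least_squares(rt,[0,0,.048,0]);print('tank in tool',q.x,q.fun)
E
python3 fit.py
```

```text
[[ 0.4972 -0.0341  0.075 ]
 [ 0.4942  0.0214  0.075 ]
 [ 0.5858 -0.0296  0.075 ]
 [ 0.5826  0.0257  0.075 ]] [ 0.54   -0.0042  0.075 ]
bay [ 0.5401 -0.0042  0.0503] [-0.3699 -0.7626  0.1306 -0.5786 -0.2148  0.6086  0.4311  0.9756]
tank in tool [-0.0005 -0.0002  0.0519 -0.0056] [-0.1523 -0.3789  0.1532 -0.2593 -0.4397  0.5861  0.4382  0.3994]
```

```bash
python3 plan.py .5365 .068 .205 3.192
```

```text
t 4.6 pos [0.5419 0.1365 0.2034] yaw -3.0997 open 0.0238 F [-0.1   0.16 -2.06]
shift cm (tool) [ 0.83 -6.82 -0.11] turn [-0.0037 -0.0276 -0.0084] rows>= 1.09
```

Request:
send_rows(
  series=[
    {"tx": 0.4, "ty": -3.5, "tz": 0, "wx": -0.004, "wy": -0.028, "wz": 0.05, "jaw": 0.9},
    {"tx": 0.3, "ty": -3.2, "tz": 0, "wx": 0, "wy": 0, "wz": -0.05, "jaw": 0.9},
    {"tx": 0, "ty": 0, "tz": 0, "wx": 0, "wy": 0, "wz": 0, "jaw": 0.9},
  ],
)

```text
t: 4.97
tool_pos: [0.5322, 0.071, 0.1981]
tool_rot: [0.072, -3.133, -0.002]
contact_force: [0.1, 1.5, 0.3]
opening: 0.0237
```

```bash
python3 plan.py .5365 .068 .205 3.192
```

```text
t 4.97 pos [0.5322 0.071  0.1981] yaw -3.0957 open 0.0237 F [0.11 1.53 0.26]
shift cm (tool) [-0.41 -0.32 -0.7 ] turn [ 0.0014 -0.008  -0.0045] rows>= 0.11
```

```bash
python3 snap.py wrist w5; python3 - <<'E'
from h import *; import pickle
i,c,o=pickle.load(open('pics/w5.pkl','rb')); crop(i,110,110,120,125,6,'pics/w5b.png',0.9); print(o['dq'].round(3))
E
```

```text
[ 0.038  0.004  0.013  0.021 -0.002  0.006]
```

View pics/w5b.png

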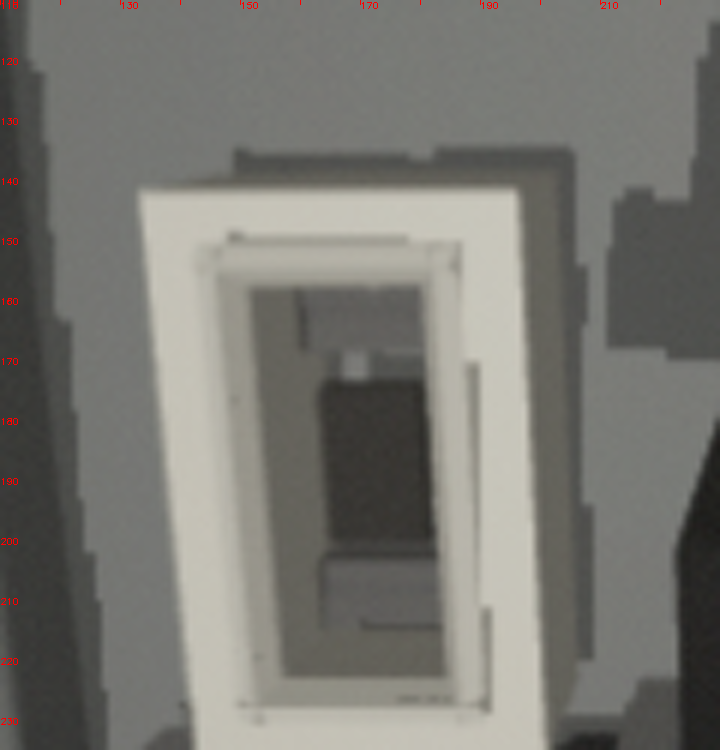

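View pics/w5.png

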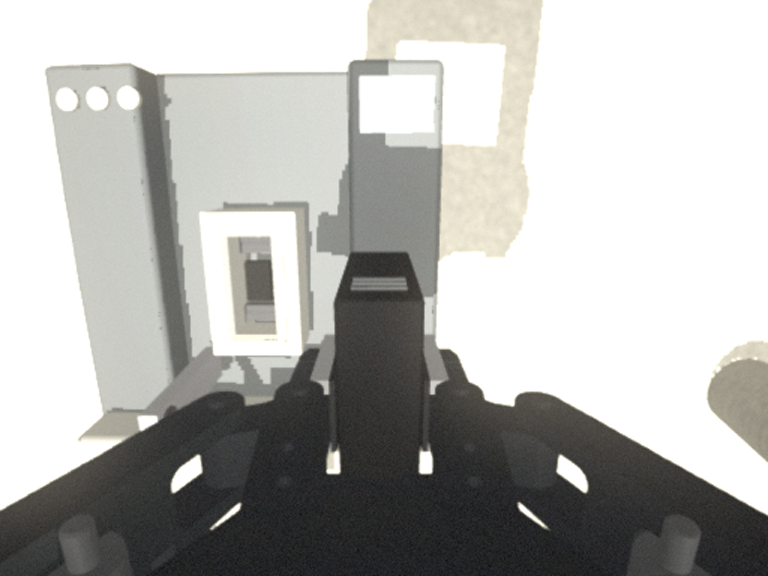

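```bash
python3 - <<'E'
from h import *; import pickle
i,c,o=pickle.load(open('pics/w5.pkl','rb')); crop(i,125,205,90,45,8,'pics/w5c.png',0.9)
E
```

```text
(no output)
```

View pics/w5c.png

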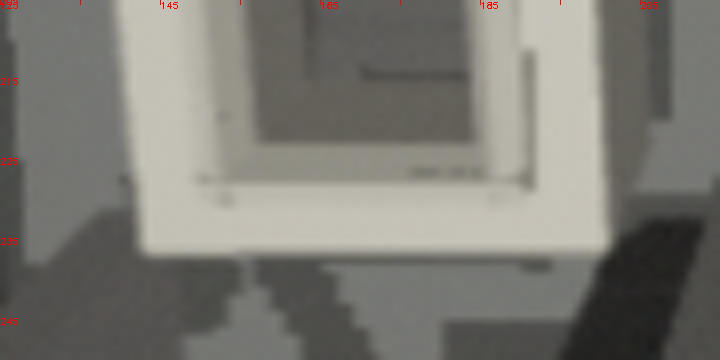

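```bash
cat > fit2.py <<'E'
from h import *; import pickle
np.set_printoptions(precision=4,suppress=True)
i,c,o=pickle.load(open('pics/w5.pkl','rb'))
cr=lambda P,x0,y0,s: np.array([x0,y0])+(np.array(P,float)+.5)/s-.5
ub=np.r_[cr([(140,190),(518,188)],110,110,6),cr([(142,255),(612,252)],125,205,8)]
print(o['tool_pos'])
for zz in (.072,.075,.078):
  def res(v):
    a=v[2];e=np.array([np.cos(a),np.sin(a)]);g=np.array([-e[1],e[0]])
    Q=np.array([v[:2]+sx*.045*e+sy*.028*g for sx,sy in((-1,-1),(-1,1),(1,-1),(1,1))]);return (proj(c,np.c_[Q,np.full(4,zz)])-ub).ravel()
  r=least_squares(res,[.537,-.008,.04]);print('bay',zz,r.x,r.fun)
# well lower edge: rectangle z=.070 62.4x26.4: corners from crop b (250,288),(422,286) and c (262,143),(475,143)
w=np.r_[cr([(216,284),(424,284)],110,110,6),cr([(226,183),(490,183)],125,205,8)]
print(atz(c,w,.07),atz(c,w,.07).mean(0))
E
python3 fit2.py
```

```text
[0.5322 0.071  0.1981]
bay 0.072 [ 0.5403 -0.0061  0.0495] [-0.2109  0.0297  0.1469 -0.1003  0.2359 -0.1502 -0.1667  0.2326]
bay 0.075 [ 0.5396 -0.0052  0.0492] [-0.6238 -0.4729  0.504  -0.5868 -0.0692  0.445   0.1799  0.8512]
bay 0.078 [ 0.5389 -0.0044  0.0488] [-1.0464 -0.986   0.8701 -1.0829 -0.3816  1.0551  0.5338  1.4857]
[[ 0.5105 -0.0261  0.07  ]
 [ 0.5091  0.0051  0.07  ]
 [ 0.5779 -0.0222  0.07  ]
 [ 0.5764  0.0094  0.07  ]] [ 0.5435 -0.0084  0.07  ]
```

```bash
python3 plan.py .5400 -.006 .19 3.191; python3 - <<'E'
from h import *
from station import ctrl
c=ctrl.camera_info('top');print(atz(c,[(240,119.5),(273,119.5)],.27))
E
```

```text
t 5.03 pos [0.5322 0.0719 0.1979] yaw -3.0949 open 0.0232 F [-0.19 -0.6  -0.23]
shift cm (tool) [-0.42 -7.82  0.78] turn [ 0.002  -0.0082 -0.0027] rows>= 1.25
[[ 0.65534173  0.04054686  0.27      ]
 [ 0.65783113 -0.03512766  0.27      ]]
```

Request:
send_rows(
  series=[
    {"tx": -0.2, "ty": -3.9, "tz": 0.2, "wx": 0.002, "wy": -0.008, "wz": 0, "jaw": 0.9},
    {"tx": -0.2, "ty": -3.9, "tz": 0, "wx": 0, "wy": 0, "wz": 0, "jaw": 0.9},
    {"tx": 0, "ty": 0, "tz": 0, "wx": 0, "wy": 0, "wz": 0, "jaw": 0.9},
  ],
)

```text
t: 5.4
tool_pos: [0.539, -0.0023, 0.1936]
tool_rot: [0.082, -3.138, -0.004]
contact_force: [0.3, -0.6, -1.3]
opening: 0.0236
```

```bash
python3 plan.py .5400 -.006 .15 3.191
```

```text
t 5.4 pos [ 0.539  -0.0023  0.1936] yaw -3.0892 open 0.0236 F [ 0.29 -0.59 -1.31]
shift cm (tool) [-0.09 -0.39  4.36] turn [ 0.0027 -0.0028  0.003 ] rows>= 0.7
```

Request:
send_rows(
  series=[
    {"tx": -0.1, "ty": -0.4, "tz": 2.0, "wx": 0.003, "wy": -0.003, "wz": 0, "jaw": 0.9},
    {"tx": 0, "ty": 0, "tz": 1.8, "wx": 0, "wy": 0, "wz": 0, "jaw": 0.9},
    {"tx": 0, "ty": 0, "tz": 0, "wx": 0, "wy": 0, "wz": 0, "jaw": 0.9},
  ],
)

```text
t: 5.78
tool_pos: [0.5396, -0.0015, 0.1533]
tool_rot: [0.088, -3.139, -0.004]
contact_force: [-0.1, 0.3, -0.7]
opening: 0.0235
```

```bash
python3 plan.py .5400 -.006 .15 3.191
```

```text
t 5.78 pos [ 0.5396 -0.0015  0.1533] yaw -3.0855 open 0.0235 F [-0.14  0.27 -0.71]
shift cm (tool) [-0.02 -0.45  0.32] turn [ 0.0024 -0.0014  0.0066] rows>= 0.07
```

Request:
send_rows(
  series=[
    {"tx": 0, "ty": -0.5, "tz": 0, "wx": 0.002, "wy": 0, "wz": 0.006, "jaw": 0.9},
    {"tx": 0, "ty": 0, "tz": 0, "wx": 0, "wy": 0, "wz": 0, "jaw": 0.9},
  ],
)

```text
t: 6.02
tool_pos: [0.5404, -0.0057, 0.1541]
tool_rot: [0.08, -3.14, -0.001]
contact_force: [-0.1, -0.3, 0.5]
opening: 0.0237
```

```bash
python3 plan.py .5400 -.006 .15 3.191;python3 snap.py wrist w6; python3 snap.py scene s6;python3 snap.py top t6; python3 - <<'E'
from h import *; import pickle
i,c,o=pickle.load(open('pics/s6.pkl','rb')); crop(i,205,150,110,100,6,'pics/s6c.png',1.6); 
i,c,o=pickle.load(open('pics/w6.pkl','rb')); crop(i,200,120,110,110,5,'pics/w6c.png',1.6); 
E
```

```text
t 6.03 pos [ 0.5404 -0.0057  0.1541] yaw -3.0903 open 0.0237 F [-0.13 -0.33  0.45]
shift cm (tool) [ 0.04 -0.03  0.41] turn [ 0.0004 -0.0004  0.0018] rows>= 0.07
```

View pics/w6c.png

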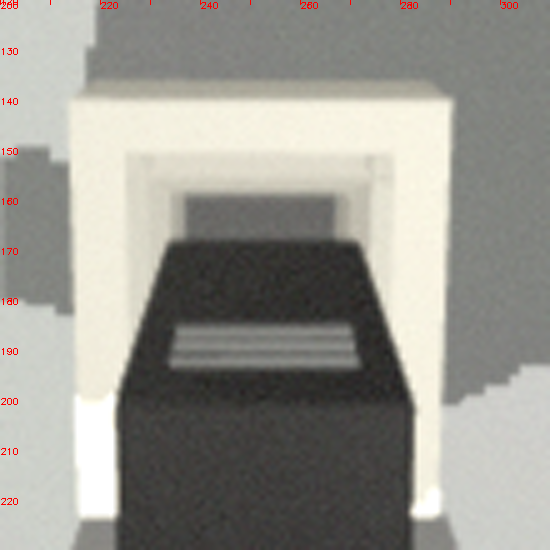

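View pics/s6c.png

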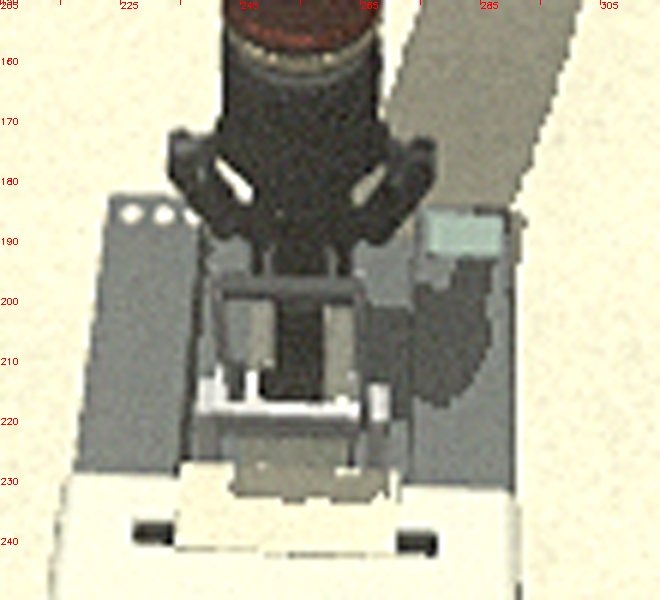

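```bash
python3 - <<'E'
from h import *; import pickle
np.set_printoptions(precision=4,suppress=True)
i,c,o=pickle.load(open('pics/w6.pkl','rb'))
cr=lambda P,x0,y0,s: np.array([x0,y0])+(np.array(P,float)+.5)/s-.5
e=np.array([np.cos(.0495),np.sin(.0495),0]);g=np.array([-e[1],e[0],0])
print(o['tool_pos'])
for z in (.072,.075):
    P=atz(c,cr([(68,98),(452,98)],200,120,5),z);print(P,np.linalg.norm(P[1]-P[0]),P.mean(0)+.045*e)
    P=atz(c,cr([(125,153),(394,153)],200,120,5),z);print('lip',P,np.linalg.norm(P[1]-P[0]),P.mean(0)+.0342*e)
for dz in (.0485,.052):
    P=atz(c,cr([(167,241),(360,241)],200,120,5),o['tool_pos'][2]-dz+.003);print('tank',P,np.linalg.norm(P[1]-P[0]),P.mean(0)+.03*e)
E
```

```text
[ 0.5404 -0.0057  0.1541]
[[ 0.4969 -0.0366  0.072 ]
 [ 0.4941  0.0189  0.072 ]] 0.055590739101867896 [ 0.5404 -0.0067  0.072 ]
lip [[ 0.5045 -0.0282  0.072 ]
 [ 0.5024  0.0111  0.072 ]] 0.03928791879046919 [ 0.5376 -0.0069  0.072 ]
[[ 0.4966 -0.0363  0.075 ]
 [ 0.4938  0.0185  0.075 ]] 0.05481150096281205 [ 0.5402 -0.0067  0.075 ]
lip [[ 0.5041 -0.0279  0.075 ]
 [ 0.5021  0.0108  0.075 ]] 0.038737203955223655 [ 0.5372 -0.0069  0.075 ]
tank [[ 0.5102 -0.0195  0.1086]
 [ 0.509   0.0042  0.1086]] 0.023722312765000343 [ 0.5396 -0.0062  0.1086]
tank [[ 0.5109 -0.0197  0.1051]
 [ 0.5096  0.0045  0.1051]] 0.024190218542151334 [ 0.5402 -0.0061  0.1051]
```

Request:
send_rows(
  series=[
    {"tx": 0, "ty": -0.05, "tz": 1.0, "wx": 0, "wy": 0, "wz": 0, "jaw": 0.9},
    {"tx": 0, "ty": -0.05, "tz": 1.0, "wx": 0, "wy": 0, "wz": 0, "jaw": 0.9},
    {"tx": 0, "ty": 0, "tz": 0.0, "wx": 0, "wy": 0, "wz": 0, "jaw": 0.9},
  ],
)

```text
t: 6.55
tool_pos: [0.5404, -0.007, 0.1329]
tool_rot: [-0.08, 3.14, 0.001]
contact_force: [0.1, -0.5, -0.9]
opening: 0.0233
```

```bash
python3 plan.py .5403 -.0064 .108 3.191
```

```text
t 6.55 pos [ 0.5404 -0.007   0.1329] yaw -3.0908 open 0.0233 F [ 0.12 -0.51 -0.88]
shift cm (tool) [0.01 0.06 2.49] turn [0.0004 0.0001 0.0014] rows>= 0.4
```

Request:
send_rows(
  series=[
    {"tx": 0, "ty": 0.05, "tz": 0.7, "wx": 0, "wy": 0, "wz": 0, "jaw": 0.9},
    {"tx": 0, "ty": 0, "tz": 0.6, "wx": 0, "wy": 0, "wz": 0, "jaw": 0.9},
  ],
)

```text
t: 6.8
tool_pos: [0.5407, -0.0065, 0.1194]
tool_rot: [-0.08, 3.14, 0.0]
contact_force: [-0.3, -0.8, -1.7]
opening: 0.0237
```

```bash
python3 plan.py .5403 -.0064 .108 3.191
```

```text
t 6.8 pos [ 0.5407 -0.0065  0.1194] yaw -3.0909 open 0.0237 F [-0.32 -0.84 -1.73]
shift cm (tool) [0.04 0.01 1.14] turn [0.0003 0.0008 0.0012] rows>= 0.18
```

Request:
send_rows(
  series=[
    {"tx": 0, "ty": 0, "tz": 0.5, "wx": 0, "wy": 0, "wz": 0, "jaw": 0.9},
    {"tx": 0, "ty": 0, "tz": 0.3, "wx": 0, "wy": 0, "wz": 0, "jaw": 0.9},
  ],
)

```text
t: 7.05
tool_pos: [0.5409, -0.0065, 0.1109]
tool_rot: [-0.08, 3.139, 0.0]
contact_force: [0.5, -0.5, -0.8]
opening: 0.0235
```

```bash
python3 plan.py .5403 -.0064 .108 3.191
```

```text
t 7.05 pos [ 0.5409 -0.0065  0.1109] yaw -3.0909 open 0.0235 F [ 0.46 -0.49 -0.81]
shift cm (tool) [0.06 0.01 0.29] turn [0.0002 0.0013 0.0013] rows>= 0.05
```

Request:
send_rows(
  series=[
    {"tx": 0, "ty": 0, "tz": 0.2, "wx": 0, "wy": 0, "wz": 0, "jaw": 0.9},
    {"tx": 0, "ty": 0, "tz": 0.2, "wx": 0, "wy": 0, "wz": 0, "jaw": 0.9},
  ],
)

```text
t: 7.3
tool_pos: [0.5409, -0.0065, 0.1066]
tool_rot: [-0.08, 3.139, 0.0]
contact_force: [-0.0, 0.4, -0.1]
opening: 0.0237
```

```bash
python3 plan.py .5403 -.0064 .108 3.191; python3 snap.py wrist w7
```

```text
t 7.3 pos [ 0.5409 -0.0065  0.1066] yaw -3.0909 open 0.0237 F [-0.05  0.43 -0.14]
shift cm (tool) [ 0.06  0.01 -0.14] turn [0.0002 0.0012 0.0012] rows>= 0.02
```

View pics/w7.png

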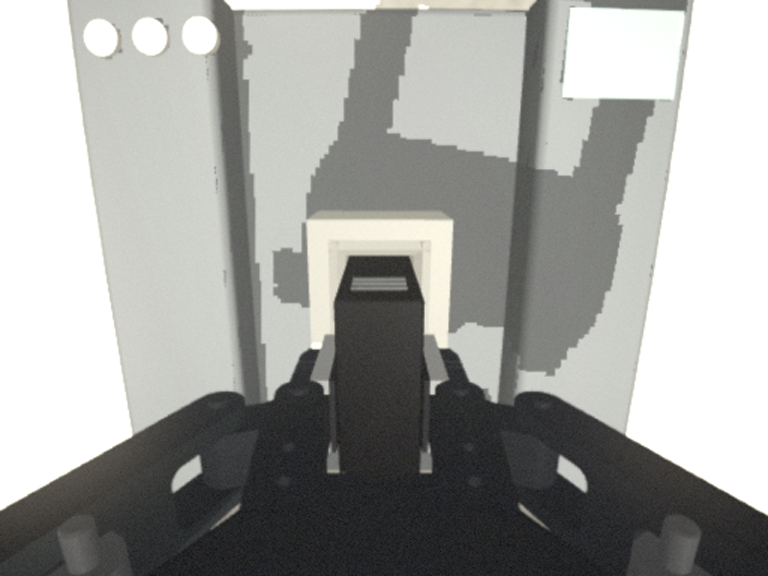

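```bash
python3 - <<'E'
from h import *; import pickle
i,c,o=pickle.load(open('pics/w7.pkl','rb')); crop(i,195,130,115,110,6,'pics/w7c.png',1.8); 
E
```

```text
(no output)
```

View pics/w7c.png

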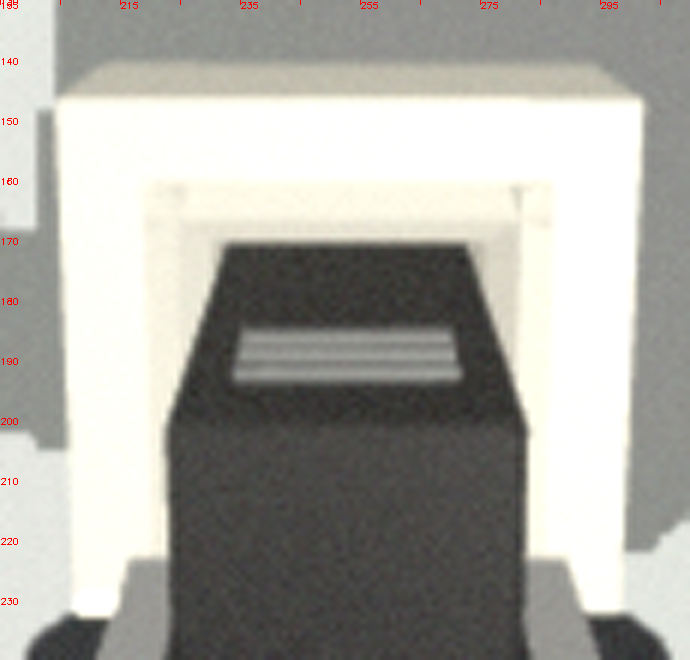

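Request:
send_rows(
  series=[
    {"tx": 0, "ty": 0, "tz": 0.2, "wx": 0, "wy": 0, "wz": 0, "jaw": 0.9},
    {"tx": 0, "ty": 0, "tz": 0.1, "wx": 0, "wy": 0, "wz": 0, "jaw": 0.9},
  ],
)

```text
t: 7.6
tool_pos: [0.5411, -0.0065, 0.1038]
tool_rot: [-0.08, 3.139, 0.0]
contact_force: [-1.0, 0.7, 1.6]
opening: 0.0234
```

```bash
python3 plan.py .5403 -.0064 .106 3.191
```

```text
t 7.6 pos [ 0.5411 -0.0065  0.1038] yaw -3.0909 open 0.0234 F [-0.96  0.67  1.61]
shift cm (tool) [ 0.08  0.02 -0.22] turn [0.0002 0.0015 0.0013] rows>= 0.03
```

Request:
send_rows(
  series=[
    {"tx": 0, "ty": 0, "tz": 0, "wx": 0, "wy": 0, "wz": 0, "jaw": 0.6},
    {"tx": 0, "ty": 0, "tz": 0, "wx": 0, "wy": 0, "wz": 0, "jaw": 0.45},
    {"tx": 0, "ty": 0, "tz": 0, "wx": 0, "wy": 0, "wz": 0, "jaw": 0.45},
    {"tx": 0, "ty": 0, "tz": 0, "wx": 0, "wy": 0, "wz": 0, "jaw": 0.45},
  ],
)

```text
t: 8.1
tool_pos: [0.5412, -0.0065, 0.1039]
tool_rot: [-0.08, 3.139, 0.0]
contact_force: [-0.1, 0.6, -0.5]
opening: 0.0469
```

```bash
python3 plan.py .5403 -.0064 .19 3.191; python3 snap.py wrist w8; python3 - <<'E'
from h import *; import pickle
i,c,o=pickle.load(open('pics/w8.pkl','rb')); crop(i,180,130,145,130,5,'pics/w8c.png',1.8); 
E
```

```text
t 8.1 pos [ 0.5412 -0.0065  0.1039] yaw -3.0909 open 0.0469 F [-0.07  0.61 -0.45]
shift cm (tool) [ 0.07  0.02 -8.61] turn [0.0001 0.002  0.0013] rows>= 1.38
```

View pics/w8c.png

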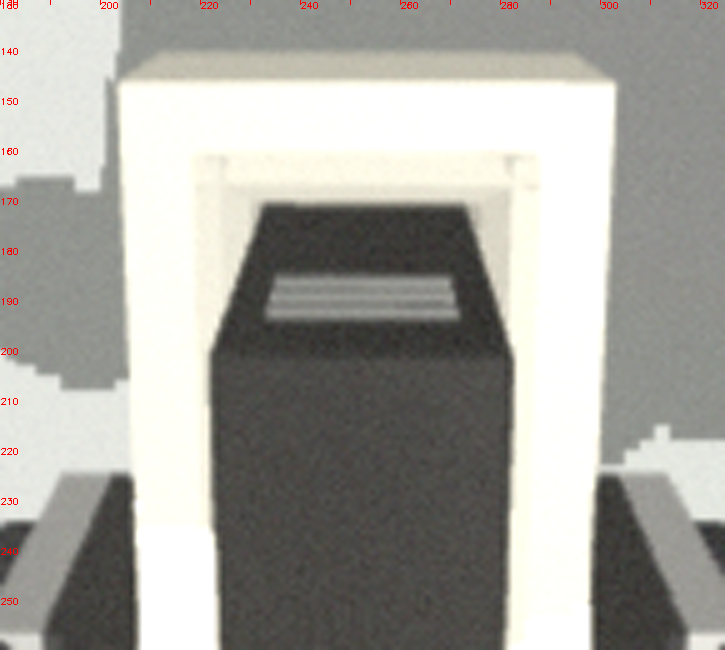

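The tank stayed put on release, centred in the well and upright. I'll retreat upward.

Request:
send_rows(
  series=[
    {"tx": 0, "ty": 0, "tz": -2.0, "wx": 0, "wy": 0, "wz": 0, "jaw": 0.45},
    {"tx": 0, "ty": 0, "tz": -5.0, "wx": 0, "wy": 0, "wz": 0, "jaw": 0.45},
    {"tx": 0, "ty": 0, "tz": -6.0, "wx": 0, "wy": 0, "wz": 0, "jaw": 0.45},
    {"tx": 0, "ty": 0, "tz": -6.0, "wx": 0, "wy": 0, "wz": 0, "jaw": 0.45},
    {"tx": 0, "ty": 0, "tz": -6.0, "wx": 0, "wy": 0, "wz": 0, "jaw": 0.45},
  ],
)

```text
t: 8.78
tool_pos: [0.5381, -0.0062, 0.3598]
tool_rot: [0.079, -3.135, -0.002]
contact_force: [0.9, -0.6, 0.4]
opening: 0.0469
```

```bash
python3 plan.py .56 -.0064 .37 3.191; python3 snap.py wrist w9; python3 snap.py scene s9;python3 snap.py top t9; python3 - <<'E'
from h import *; import pickle
from station import ctrl
print(ctrl.get_obs()['q'].round(3))
i,c,o=pickle.load(open('pics/s9.pkl','rb')); crop(i,205,150,110,100,6,'pics/s9c.png',1.6); 
i,c,o=pickle.load(open('pics/t9.pkl','rb')); crop(i,205,100,110,130,5,'pics/t9c.png',1.6); 
E
```

```text
t 8.78 pos [ 0.5381 -0.0062  0.3598] yaw -3.0909 open 0.0469 F [ 0.92 -0.6   0.4 ]
shift cm (tool) [-2.18 -0.13 -1.03] turn [ 0.0016 -0.0057  0.0012] rows>= 0.35
[-1.500e-01 -1.960e-01  1.650e+00  1.000e-03  1.683e+00 -1.771e+00]
```

View pics/w9.png

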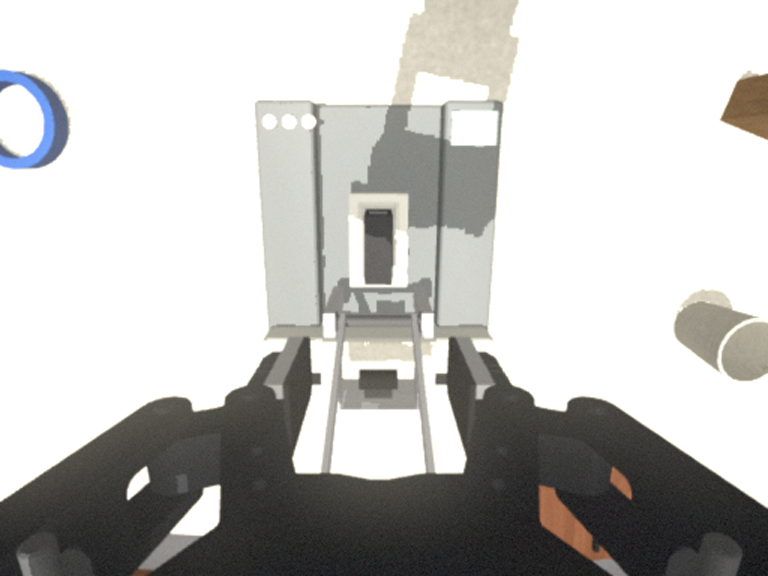

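View pics/s9c.png

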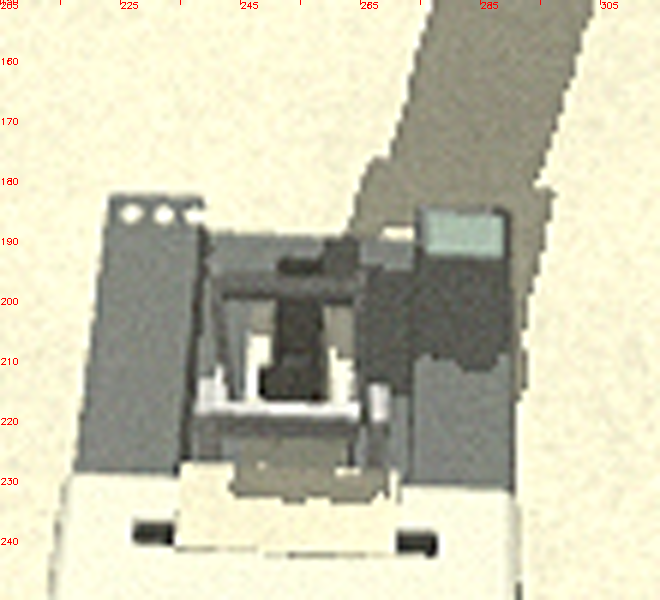

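```bash
python3 - <<'E'
from h import *
from station import ctrl
s=ctrl.camera_info('scene');c=ctrl.camera_info('top')
def f(X): return np.r_[proj(s,X)[0]-(253.2,197.6),proj(c,X)[0]-(256.2,119)]
r=least_squares(f,[.65,0,.27]);print(r.x,r.fun)
hinge=np.array([.540,-.0065,.075])+np.array([.065*np.cos(.0495),.065*np.sin(.0495),.042])
print(hinge, np.linalg.norm(r.x-hinge))
for th in (1.8,1.85,1.9,1.95,2.0):
    X=hinge+.165*np.array([-np.cos(th)*np.cos(.0495),-np.cos(th)*np.sin(.0495),np.sin(th)]);print(th,X.round(4),proj(s,X).round(1),proj(c,X).round(1))
E
```

```text
[0.65483558 0.00319625 0.27779252] [ 0.11164773  0.00407044  0.09539079 -0.00395964]
[ 0.60492038 -0.00328381  0.117     ] 0.1684866552722138
1.8 [ 0.6424 -0.0014  0.2777] [[252. 194.]] [[258.2 124.2]]
1.85 [ 0.6503 -0.001   0.2756] [[251.9 196.7]] [[258.1 121.3]]
1.9 [ 6.582e-01 -6.000e-04  2.731e-01] [[251.8 199.6]] [[258.  118.4]]
1.95 [ 6.659e-01 -3.000e-04  2.703e-01] [[251.6 202.5]] [[257.9 115.7]]
2.0 [6.735e-01 1.000e-04 2.670e-01] [[251.5 205.5]] [[257.8 113.1]]
```

View pics/t9c.png

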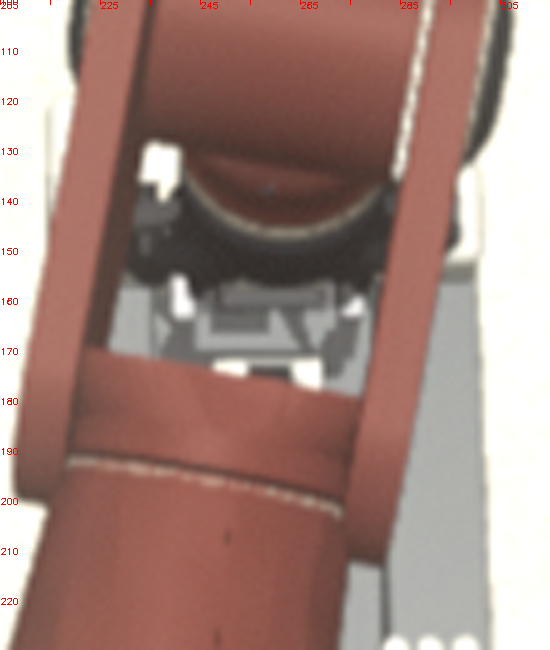

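Request:
send_rows(
  series=[
    {"tx": 0, "ty": 0, "tz": -0.2, "wx": 0, "wy": 0, "wz": 0.18, "jaw": 0.2},
    {"tx": 0, "ty": 0, "tz": -0.2, "wx": 0, "wy": 0, "wz": 0.18, "jaw": 0.2},
    {"tx": 0, "ty": 0, "tz": -0.2, "wx": 0, "wy": 0, "wz": 0.18, "jaw": 0.2},
    {"tx": 0, "ty": 0, "tz": -0.2, "wx": 0, "wy": 0, "wz": 0.18, "jaw": 0.2},
    {"tx": 0, "ty": 0, "tz": -0.2, "wx": 0, "wy": 0, "wz": 0.18, "jaw": 0.2},
  ],
)

```text
t: 9.55
tool_pos: [0.5374, -0.0061, 0.3709]
tool_rot: [-1.335, -2.841, 0.001]
contact_force: [-0.0, -0.2, -0.3]
opening: 0.0684
```

Request:
send_rows(
  series=[
    {"tx": 0, "ty": 0, "tz": 0, "wx": 0, "wy": 0, "wz": 0.18, "jaw": 0.2},
    {"tx": 0, "ty": 0, "tz": 0, "wx": 0, "wy": 0, "wz": 0.18, "jaw": 0.2},
    {"tx": 0, "ty": 0, "tz": 0, "wx": 0, "wy": 0, "wz": 0.18, "jaw": 0.2},
    {"tx": 0, "ty": 0, "tz": 0, "wx": 0, "wy": 0, "wz": 0.15, "jaw": 0.2},
    {"tx": 0, "ty": 0, "tz": 0, "wx": 0, "wy": 0, "wz": 0, "jaw": 0.2},
  ],
)

```text
t: 10.18
tool_pos: [0.5344, -0.0056, 0.3662]
tool_rot: [-2.237, -2.192, 0.011]
contact_force: [0.4, 0.4, -0.3]
opening: 0.0684
```

```bash
python3 plan.py .655 -.001 .36 1.62
```

```text
t 10.18 pos [ 0.5344 -0.0056  0.3662] yaw 1.5507 open 0.0684 F [ 0.43  0.35 -0.31]
shift cm (tool) [ 0.7  12.05  0.48] turn [-0.0119 -0.0024 -0.0693] rows>= 1.93
```

Request:
send_rows(
  series=[
    {"tx": 0.2, "ty": 4.5, "tz": 0, "wx": -0.012, "wy": -0.002, "wz": -0.035, "jaw": 0.1},
    {"tx": 0.2, "ty": 4.5, "tz": 0, "wx": 0, "wy": 0, "wz": -0.035, "jaw": 0.1},
    {"tx": 0.2, "ty": 3.0, "tz": 0, "wx": 0, "wy": 0, "wz": 0, "jaw": 0.1},
    {"tx": 0, "ty": 0, "tz": 0, "wx": 0, "wy": 0, "wz": 0, "jaw": 0.1},
  ],
)

```text
t: 10.68
tool_pos: [0.6558, 0.0024, 0.363]
tool_rot: [-2.148, -2.288, 0.004]
contact_force: [-0.3, -0.6, -0.1]
opening: 0.077
```

```bash
python3 plan.py .655 -.001 .36 1.62; python3 snap.py wrist w10
```

```text
t 10.68 pos [0.6558 0.0024 0.363 ] yaw 1.6337 open 0.077 F [-0.31 -0.56 -0.07]
shift cm (tool) [-0.33 -0.1   0.3 ] turn [-0.004  -0.0007  0.0137] rows>= 0.07
```

View pics/w10.png

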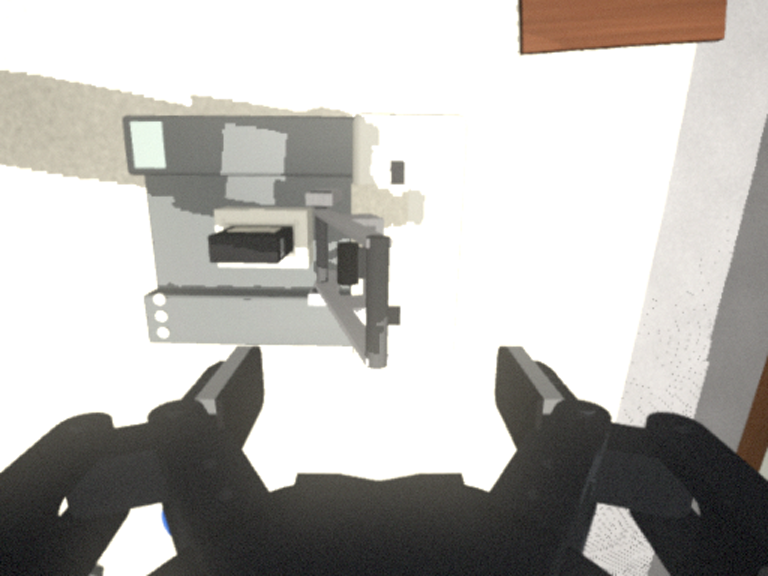

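```bash
python3 - <<'E'
from h import *; import pickle
i,c,o=pickle.load(open('pics/w10.pkl','rb'))
P=atz(c,[(251.0,159.5),(250.8,240)],.277);print(P,P.mean(0),np.linalg.norm(P[1]-P[0]))
E
python3 plan.py .655 -.001 .2665 1.62
```

```text
[[ 0.65331555  0.03240082  0.277     ]
 [ 0.65722504 -0.03291994  0.277     ]] [ 6.55270293e-01 -2.59559190e-04  2.77000000e-01] 0.06543765209943155
t 10.72 pos [0.655  0.0023 0.3633] yaw 1.6333 open 0.077 F [-0.68 -1.26 -0.78]
shift cm (tool) [-0.34  0.01  9.68] turn [-0.0039 -0.0005  0.0133] rows>= 1.55
```

Request:
send_rows(
  series=[
    {"tx": -0.3, "ty": 0, "tz": 3.0, "wx": -0.004, "wy": 0, "wz": 0.013, "jaw": 0.1},
    {"tx": 0, "ty": 0, "tz": 3.0, "wx": 0, "wy": 0, "wz": 0, "jaw": 0.1},
    {"tx": 0, "ty": 0, "tz": 2.5, "wx": 0, "wy": 0, "wz": 0, "jaw": 0.1},
    {"tx": 0, "ty": 0, "tz": 0, "wx": 0, "wy": 0, "wz": 0, "jaw": 0.1},
  ],
)

```text
t: 11.22
tool_pos: [0.6519, -0.001, 0.2777]
tool_rot: [2.16, 2.28, 0.001]
contact_force: [-0.1, 0.6, -0.2]
opening: 0.0771
```

```bash
python3 plan.py .6553 -.0003 .2665 1.62
```

```text
t 11.22 pos [ 0.6519 -0.001   0.2777] yaw 1.6248 open 0.0771 F [-0.07  0.58 -0.16]
shift cm (tool) [0.05 0.34 1.12] turn [ 0.0007 -0.0001  0.0048] rows>= 0.18
```

Request:
send_rows(
  series=[
    {"tx": 0.05, "ty": 0.35, "tz": 1.1, "wx": 0, "wy": 0, "wz": 0.005, "jaw": 0.3},
    {"tx": 0, "ty": 0, "tz": 0.2, "wx": 0, "wy": 0, "wz": 0, "jaw": 1},
    {"tx": 0, "ty": 0, "tz": 0, "wx": 0, "wy": 0, "wz": 0, "jaw": 1},
    {"tx": 0, "ty": 0, "tz": 0, "wx": 0, "wy": 0, "wz": 0, "jaw": 1},
    {"tx": 0, "ty": 0, "tz": 0, "wx": 0, "wy": 0, "wz": 0, "jaw": 1},
  ],
  squeeze=25,
)

```text
t: 11.85
tool_pos: [0.6558, -0.0005, 0.2682]
tool_rot: [2.163, 2.273, 0.004]
contact_force: [0.3, 0.2, -1.7]
opening: 0.0109
```

```bash
python3 plan.py .6553 -.0003 .2665 1.62; python3 snap.py wrist w11
```

```text
t 11.85 pos [ 0.6558 -0.0005  0.2682] yaw 1.6206 open 0.0109 F [ 0.34  0.16 -1.67]
shift cm (tool) [ 0.02 -0.05  0.17] turn [0.0048 0.0009 0.0006] rows>= 0.03
```

View pics/w11.png

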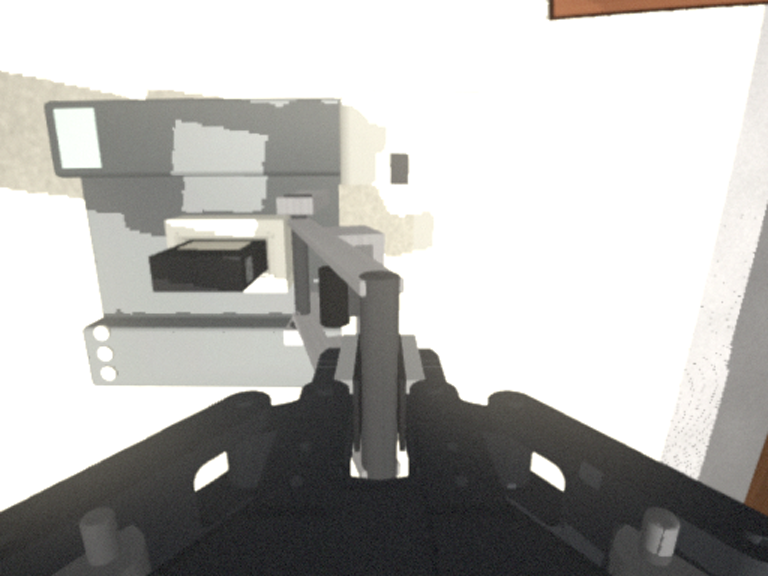

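```bash
cat > arc.py <<'E'
import sys
from h import *
from station import ctrl
np.set_printoptions(precision=2,suppress=True)
o=ctrl.get_obs(); h=np.array([.605,-.0033,.110]); e=np.array([np.cos(.0495),np.sin(.0495),0])
d=o['tool_pos']-h; u=d@e; th=np.arctan2(d[2],-u); R=Rot.from_rotvec(o['tool_rot'])
print('t',round(o['t'],2),'theta',round(th,4),'r',round(np.hypot(u,d[2]),4),'lat mm',round(1000*(d@[-e[1],e[0],0]),1),'pos',o['tool_pos'].round(4),'F',o['contact_force'],'open',o['opening'])
x=np.array([np.cos(1.62),np.sin(1.62),0]); z=np.array([0,0,-1.]); T=np.c_[x,np.cross(z,x),z]
print('turn to vertical',(R.inv()*Rot.from_matrix(T)).as_rotvec().round(4))
st=float(sys.argv[1]); n=int(sys.argv[2]); p=o['tool_pos']
for k in range(1,n+1):
    a=th-st*k; t=h+.165*(-np.cos(a)*e+np.array([0,0,np.sin(a)])); print(round(a,3),R.inv().apply(t-p)*100); p=t
E
python3 arc.py .15 12
```

```text
t 11.9 theta 1.882 r 0.1662 lat mm 0.3 pos [ 0.66 -0.    0.27] F [-0.74  0.27 -1.19] open 0.011373806939309516
turn to vertical [0. 0. 0.]
1.732 [-0.03 -2.44 -0.48]
1.582 [ 0.   -2.46 -0.22]
1.432 [ 0.   -2.47  0.15]
1.282 [ 0.   -2.42  0.51]
1.132 [ 0.   -2.31  0.87]
0.982 [ 0.   -2.16  1.21]
0.832 [ 0.   -1.95  1.51]
0.682 [ 0.   -1.71  1.79]
0.532 [ 0.   -1.42  2.02]
0.382 [ 0.   -1.1   2.21]
0.232 [ 0.   -0.76  2.35]
0.082 [ 0.   -0.4   2.44]
```

Request:
send_rows(
  series=[
    {"tx": 0, "ty": -1.2, "tz": -0.2, "wx": 0, "wy": 0, "wz": 0, "jaw": 1},
    {"tx": 0, "ty": -2.4, "tz": -0.4, "wx": 0, "wy": 0, "wz": 0, "jaw": 1},
    {"tx": 0, "ty": -2.4, "tz": -0.2, "wx": 0, "wy": 0, "wz": 0, "jaw": 1},
  ],
)

```text
t: 12.28
tool_pos: [0.6006, -0.0032, 0.2777]
tool_rot: [2.153, 2.265, 0.025]
contact_force: [5.7, 1.0, -7.8]
opening: 0.011
```

```bash
python3 arc.py .15 5
```

```text
t 12.28 theta 1.5446 r 0.1678 lat mm 0.4 pos [ 0.6  -0.    0.28] F [ 5.7   0.99 -7.79] open 0.0109856074736152
turn to vertical [0.02 0.   0.  ]
1.395 [-0.03 -2.46  0.47]
1.245 [ 0.   -2.41  0.56]
1.095 [ 0.   -2.3   0.91]
0.945 [ 0.   -2.14  1.25]
0.795 [ 0.   -1.93  1.55]
```

Request:
send_rows(
  series=[
    {"tx": 0, "ty": -2.4, "tz": 0.35, "wx": 0.02, "wy": 0, "wz": 0, "jaw": 1},
    {"tx": 0, "ty": -2.4, "tz": 0.6, "wx": 0, "wy": 0, "wz": 0, "jaw": 1},
    {"tx": 0, "ty": -2.3, "tz": 0.9, "wx": 0, "wy": 0, "wz": 0, "jaw": 1},
  ],
)

```text
t: 12.65
tool_pos: [0.5352, -0.0063, 0.2646]
tool_rot: [2.149, 2.261, 0.032]
contact_force: [6.2, 1.2, -2.6]
opening: 0.011
```

```bash
python3 arc.py .15 5
```

```text
t 12.65 theta 1.1465 r 0.1697 lat mm 0.4 pos [ 0.54 -0.01  0.26] F [ 6.2   1.18 -2.6 ] open 0.010976800214554988
turn to vertical [0.03 0.   0.  ]
0.996 [-0.04 -2.03  1.55]
0.846 [ 0.01 -2.01  1.44]
0.696 [ 0.01 -1.78  1.72]
0.546 [ 0.01 -1.5   1.97]
0.396 [ 0.01 -1.19  2.17]
```

Request:
send_rows(
  series=[
    {"tx": 0, "ty": -2.0, "tz": 1.4, "wx": 0.03, "wy": 0, "wz": 0, "jaw": 1},
    {"tx": 0, "ty": -2.0, "tz": 1.4, "wx": 0, "wy": 0, "wz": 0, "jaw": 1},
    {"tx": 0, "ty": -1.8, "tz": 1.7, "wx": 0, "wy": 0, "wz": 0, "jaw": 1},
  ],
)

```text
t: 13.02
tool_pos: [0.4842, -0.0089, 0.2276]
tool_rot: [2.148, 2.261, 0.03]
contact_force: [4.1, 0.7, 3.5]
opening: 0.011
```

```bash
python3 arc.py .15 5;  python3 snap.py wrist w12
```

```text
t 13.03 theta 0.7716 r 0.1687 lat mm 0.4 pos [ 0.48 -0.01  0.23] F [4.13 0.69 3.48] open 0.01102283899158213
turn to vertical [0.03 0.   0.  ]
0.622 [-0.03 -1.39  2.11]
0.472 [ 0.01 -1.35  2.07]
0.322 [ 0.01 -1.02  2.25]
0.172 [ 0.01 -0.67  2.38]
0.022 [ 0.01 -0.31  2.45]
```

View pics/w12.png

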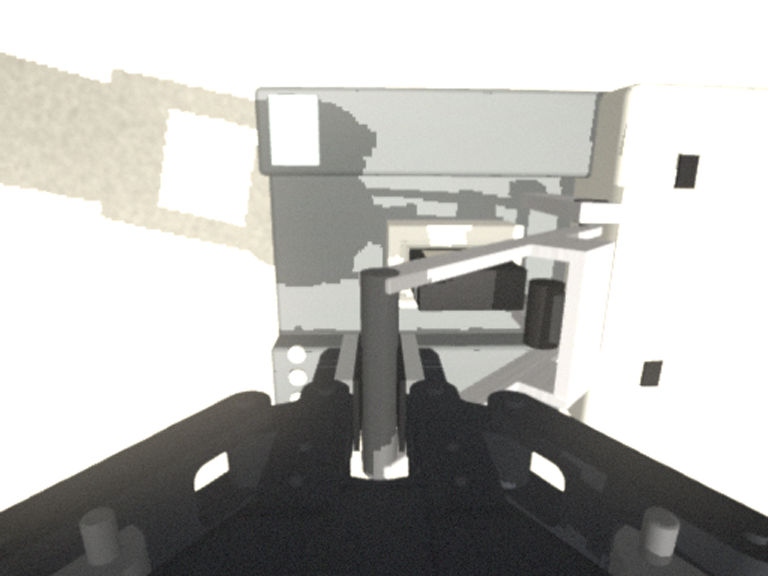

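Request:
send_rows(
  series=[
    {"tx": 0, "ty": -1.5, "tz": 2.0, "wx": 0.03, "wy": 0, "wz": 0, "jaw": 1},
    {"tx": 0, "ty": -1.3, "tz": 2.0, "wx": 0, "wy": 0, "wz": 0, "jaw": 1},
    {"tx": 0, "ty": -0.8, "tz": 1.6, "wx": 0, "wy": 0, "wz": 0, "jaw": 1},
  ],
)

```text
t: 13.45
tool_pos: [0.4523, -0.0105, 0.1763]
tool_rot: [2.155, 2.268, 0.013]
contact_force: [2.7, 2.1, 4.8]
opening: 0.0113
```

```bash
python3 arc.py .05 5
```

```text
t 13.45 theta 0.409 r 0.1667 lat mm 0.4 pos [ 0.45 -0.01  0.18] F [2.67 2.12 4.78] open 0.0113497450594367
turn to vertical [0.01 0.   0.  ]
0.359 [-0.03 -0.17  0.83]
0.309 [ 0.   -0.28  0.78]
0.259 [ 0.   -0.24  0.79]
0.209 [ 0.  -0.2  0.8]
0.159 [ 0.   -0.16  0.81]
```

Request:
send_rows(
  series=[
    {"tx": 0, "ty": -0.2, "tz": 0.6, "wx": 0.01, "wy": 0, "wz": 0, "jaw": 1},
    {"tx": 0, "ty": -0.2, "tz": 0.6, "wx": 0, "wy": 0, "wz": 0, "jaw": 1},
    {"tx": 0, "ty": -0.15, "tz": 0.5, "wx": 0, "wy": 0, "wz": 0, "jaw": 1},
  ],
)

```text
t: 13.82
tool_pos: [0.4471, -0.0107, 0.161]
tool_rot: [2.161, 2.274, 0.001]
contact_force: [-1.1, 1.2, 5.4]
opening: 0.0109
```

```bash
python3 arc.py .05 3; python3 snap.py wrist w13;python3 arc.py .05 0
```

```text
t 13.82 theta 0.3121 r 0.1661 lat mm 0.4 pos [ 0.45 -0.01  0.16] F [-1.06  1.25  5.42] open 0.01091381370965192
turn to vertical [0. 0. 0.]
0.262 [-0.04 -0.13  0.82]
0.212 [ 0.  -0.2  0.8]
0.162 [ 0.   -0.16  0.81]
t 13.88 theta 0.308 r 0.1661 lat mm 0.4 pos [ 0.45 -0.01  0.16] F [-0.07  0.2   3.63] open 0.011280808159257312
turn to vertical [0. 0. 0.]
```

View pics/w13.png

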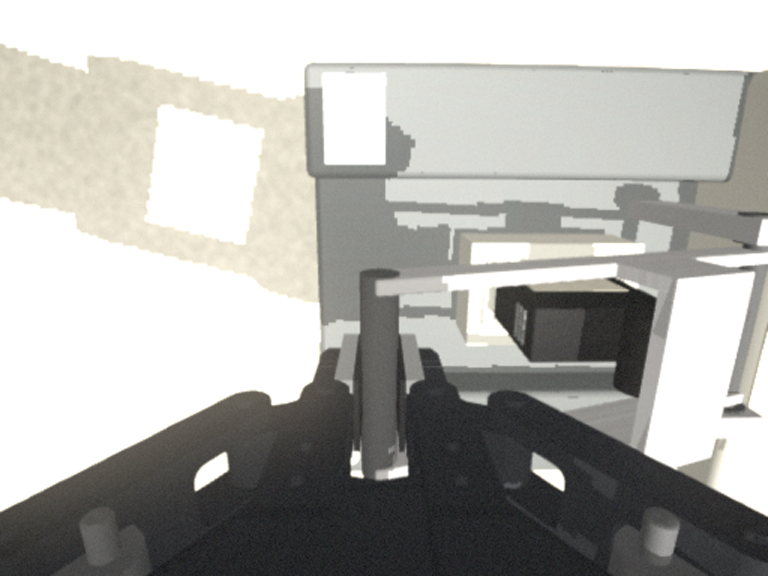

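Request:
send_rows(
  series=[
    {"tx": 0, "ty": -0.1, "tz": 0.5, "wx": 0, "wy": 0, "wz": 0, "jaw": 1},
    {"tx": 0, "ty": -0.1, "tz": 0.5, "wx": 0, "wy": 0, "wz": 0, "jaw": 1},
  ],
)

```text
t: 14.12
tool_pos: [0.4446, -0.0108, 0.1515]
tool_rot: [2.163, 2.277, -0.003]
contact_force: [-1.9, 2.0, 5.2]
opening: 0.0107
```

Request:
send_rows(
  series=[
    {"tx": 0, "ty": -0.1, "tz": 0.5, "wx": 0, "wy": 0, "wz": 0, "jaw": 1},
    {"tx": 0, "ty": -0.1, "tz": 0.5, "wx": 0, "wy": 0, "wz": 0, "jaw": 1},
  ],
)

```text
t: 14.38
tool_pos: [0.4428, -0.0109, 0.1424]
tool_rot: [-2.164, -2.278, 0.005]
contact_force: [-0.9, 1.3, 5.7]
opening: 0.0108
```

```bash
python3 arc.py .02 3
```

```text
t 14.38 theta 0.1972 r 0.1656 lat mm 0.4 pos [ 0.44 -0.01  0.14] F [-0.85  1.32  5.67] open 0.01078479948504441
turn to vertical [-0.  0.  0.]
0.177 [-0.04  0.    0.34]
0.157 [ 0.   -0.05  0.33]
0.137 [ 0.   -0.05  0.33]
```

Request:
send_rows(
  series=[
    {"tx": 0, "ty": -0.05, "tz": 0.35, "wx": 0, "wy": 0, "wz": 0, "jaw": 1},
    {"tx": 0, "ty": 0, "tz": 0.35, "wx": 0, "wy": 0, "wz": 0, "jaw": 1},
  ],
)

```text
t: 14.62
tool_pos: [0.4418, -0.011, 0.136]
tool_rot: [-2.162, -2.276, 0.009]
contact_force: [-3.6, 0.0, 6.2]
opening: 0.0105
```

Request:
send_rows(
  series=[
    {"tx": 0, "ty": -0.05, "tz": 0.35, "wx": 0, "wy": 0, "wz": 0, "jaw": 1},
    {"tx": 0, "ty": 0, "tz": 0.35, "wx": 0, "wy": 0, "wz": 0, "jaw": 1},
  ],
)

```text
t: 14.88
tool_pos: [0.441, -0.011, 0.1296]
tool_rot: [-2.16, -2.274, 0.012]
contact_force: [-2.8, 2.2, 6.2]
opening: 0.0106
```

```bash
python3 arc.py .02 1;python3 snap.py wrist w14;python3 arc.py .02 0
```

```text
t 14.88 theta 0.1186 r 0.1654 lat mm 0.4 pos [ 0.44 -0.01  0.13] F [-2.83  2.24  6.22] open 0.010568893484595257
turn to vertical [-0.01  0.    0.  ]
0.099 [-0.04  0.    0.33]
t 14.93 theta 0.1158 r 0.1653 lat mm 0.4 pos [ 0.44 -0.01  0.13] F [-1.38  0.64  5.1 ] open 0.010721957671645339
turn to vertical [-0.01  0.    0.  ]
```

View pics/w14.png

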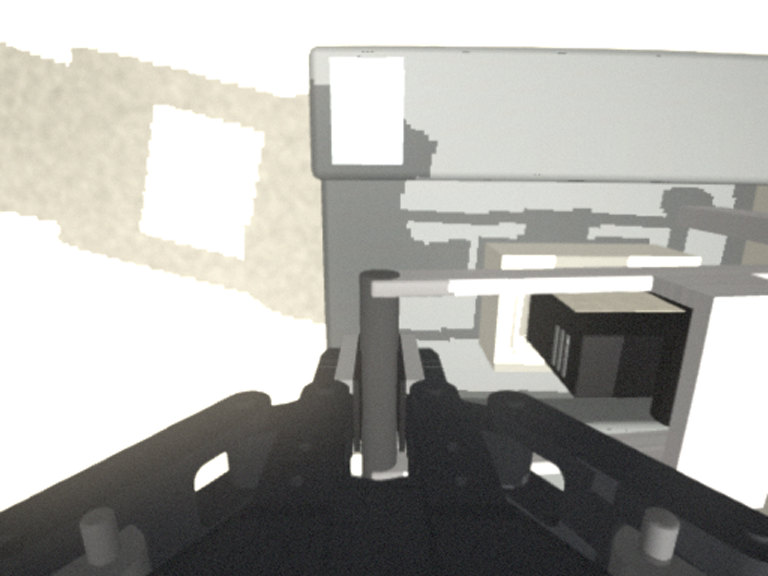

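Request:
send_rows(
  series=[
    {"tx": 0, "ty": 0, "tz": 0.3, "wx": 0, "wy": 0, "wz": 0, "jaw": 1},
    {"tx": 0, "ty": 0, "tz": 0.3, "wx": -0.005, "wy": 0, "wz": 0, "jaw": 1},
  ],
)

```text
t: 15.18
tool_pos: [0.4405, -0.011, 0.1237]
tool_rot: [-2.161, -2.275, 0.01]
contact_force: [-2.8, 1.6, 5.5]
opening: 0.0108
```

Request:
send_rows(
  series=[
    {"tx": 0, "ty": 0, "tz": 0.3, "wx": -0.005, "wy": 0, "wz": 0, "jaw": 1},
  ],
)

```text
t: 15.3
tool_pos: [0.4403, -0.011, 0.1212]
tool_rot: [-2.162, -2.277, 0.006]
contact_force: [-3.5, 2.1, 8.5]
opening: 0.0107
```

Request:
send_rows(
  series=[
    {"tx": 0, "ty": 0, "tz": 0.3, "wx": -0.005, "wy": 0, "wz": 0, "jaw": 1},
  ],
)

```text
t: 15.42
tool_pos: [0.4403, -0.0111, 0.1192]
tool_rot: [2.163, 2.278, -0.002]
contact_force: [-4.1, 1.4, 10.1]
opening: 0.0107
```

```bash
python3 - <<'E'
from station import ctrl
for k in range(4):
    o=ctrl.get_obs(); print(round(o['t'],2),o['tool_pos'].round(4),o['contact_force'].round(2),o['wrist_torque'].round(3)); 
    i=ctrl.get_image('wrist') if k<3 else None
E
python3 arc.py .02 1
```

```text
15.43 [ 0.4403 -0.0111  0.1192] [-4.11  1.42 10.07] [ 0.278  0.639 -0.063]
15.47 [ 0.4402 -0.011   0.119 ] [-2.49  1.12  8.35] [ 0.277  0.423 -0.067]
15.53 [ 0.4403 -0.0111  0.119 ] [-2.92  1.26  8.47] [ 0.307  0.326 -0.058]
15.57 [ 0.4402 -0.011   0.119 ] [-3.49  0.9   7.4 ] [ 0.243  0.372 -0.005]
t 15.57 theta 0.0544 r 0.1652 lat mm 0.4 pos [ 0.44 -0.01  0.12] F [-3.49  0.9   7.4 ] open 0.011049112082851247
turn to vertical [-0.  0.  0.]
0.034 [-0.04  0.    0.33]
```

Request:
send_rows(
  series=[
    {"tx": 0, "ty": 0, "tz": 0.2, "wx": 0, "wy": 0, "wz": 0, "jaw": 1},
  ],
)

```text
t: 15.7
tool_pos: [0.4402, -0.0111, 0.1182]
tool_rot: [-2.163, -2.278, 0.003]
contact_force: [-5.1, 1.8, 11.6]
opening: 0.0107
```

```bash
python3 snap.py wrist w15; python3 arc.py .02 1; python3 snap.py scene s15; python3 arc.py .02 0;
```

```text
t 15.75 theta 0.0492 r 0.1652 lat mm 0.4 pos [ 0.44 -0.01  0.12] F [-3.54  2.25 10.19] open 0.010894638106270166
turn to vertical [-0.  0.  0.]
0.029 [-0.04  0.    0.33]
t 15.8 theta 0.0492 r 0.1652 lat mm 0.4 pos [ 0.44 -0.01  0.12] F [-4.34  1.88  9.21] open 0.010744773950437651
turn to vertical [-0.  0.  0.]
```

View pics/w15.png

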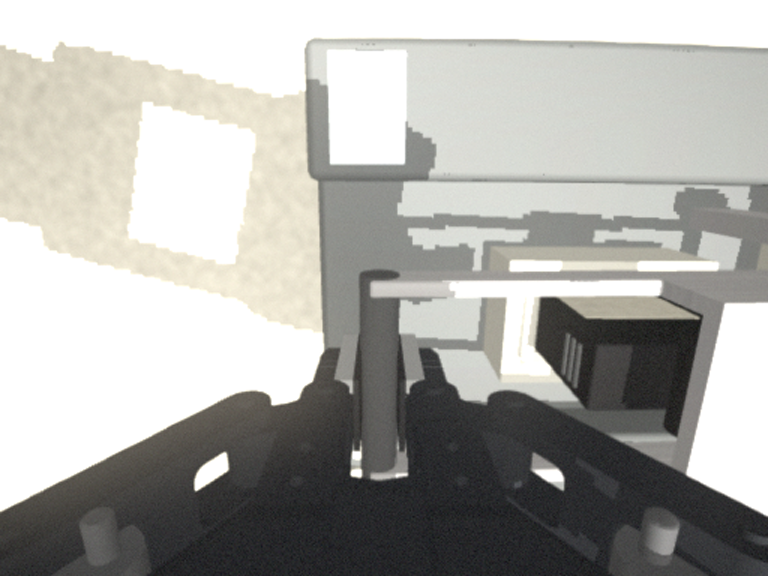

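Force rises about 1.5 N over 0.8 mm, well above the free-closing level of about 5.3 N. The foot spring is giving, so I stop here and release.

Request:
send_rows(
  series=[
    {"tx": 0, "ty": 0, "tz": 0, "wx": 0, "wy": 0, "wz": 0, "jaw": 0.8},
    {"tx": 0, "ty": 0, "tz": 0, "wx": 0, "wy": 0, "wz": 0, "jaw": 0.55},
    {"tx": 0, "ty": 0, "tz": 0, "wx": 0, "wy": 0, "wz": 0, "jaw": 0.5},
    {"tx": 0, "ty": 0, "tz": 0, "wx": 0, "wy": 0, "wz": 0, "jaw": 0.5},
  ],
)

```text
t: 16.3
tool_pos: [0.4384, -0.0114, 0.1159]
tool_rot: [-2.16, -2.275, 0.011]
contact_force: [-0.4, -1.2, 0.3]
opening: 0.0425
```

```bash
python3 arc.py .02 1; python3 snap.py wrist w16
```

```text
t 16.3 theta 0.0354 r 0.1669 lat mm 0.2 pos [ 0.44 -0.01  0.12] F [-0.41 -1.15  0.32] open 0.04254645866013766
turn to vertical [-0.01  0.    0.  ]
0.015 [-0.02  0.18  0.34]
```

View pics/w16.png

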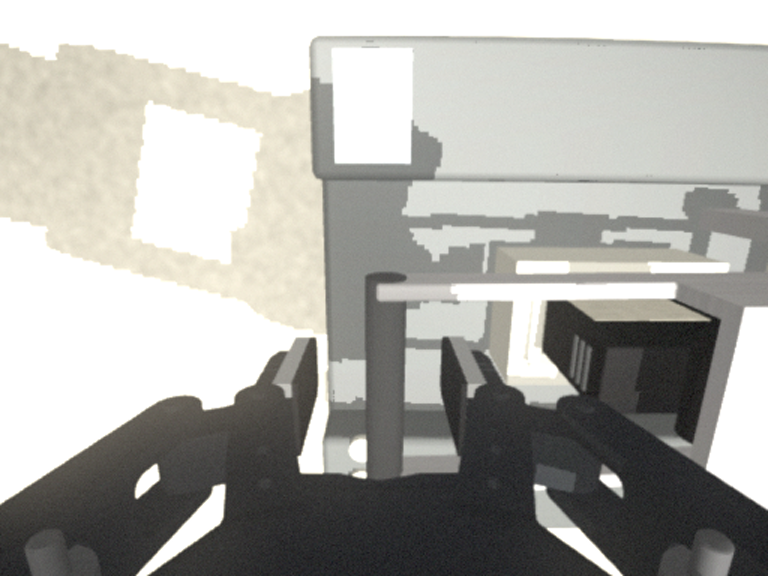

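Request:
send_rows(
  series=[
    {"tx": 0, "ty": 0.2, "tz": -2.0, "wx": 0, "wy": 0, "wz": 0, "jaw": 0.4},
    {"tx": 0, "ty": 0, "tz": -5.0, "wx": 0, "wy": 0, "wz": 0, "jaw": 0.4},
    {"tx": 0, "ty": -2, "tz": -5.0, "wx": 0, "wy": 0, "wz": 0, "jaw": 0.4},
    {"tx": 3, "ty": -4, "tz": -2.0, "wx": 0, "wy": 0, "wz": 0, "jaw": 0.4},
    {"tx": 3, "ty": -4, "tz": 0, "wx": 0, "wy": 0, "wz": 0, "jaw": 0.4},
  ],
)

```text
t: 16.98
tool_pos: [0.3364, 0.0439, 0.2609]
tool_rot: [-2.161, -2.268, 0.014]
contact_force: [-0.6, 1.0, 1.3]
opening: 0.0513
```

```bash
python3 arc.py .02 0; python3 snap.py wrist w17; python3 snap.py scene s17;  python3 - <<'E'
from h import *; import pickle
i,c,o=pickle.load(open('pics/s17.pkl','rb')); crop(i,205,150,110,100,6,'pics/s17c.png',1.6); 
E
```

```text
t 16.98 theta 0.516 r 0.3058 lat mm 60.4 pos [0.34 0.04 0.26] F [-0.56  0.98  1.34] open 0.05131147161340567
turn to vertical [-0.01 -0.   -0.  ]
```

View pics/w17.png

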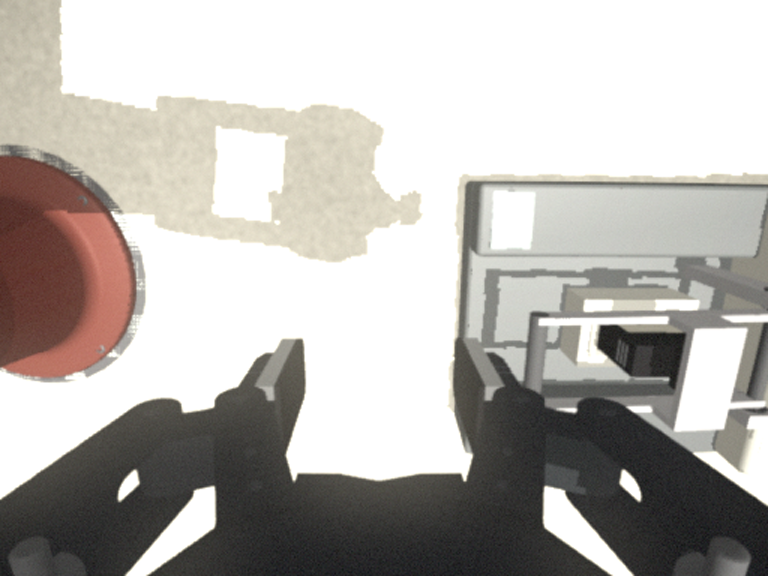

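View pics/s17c.png

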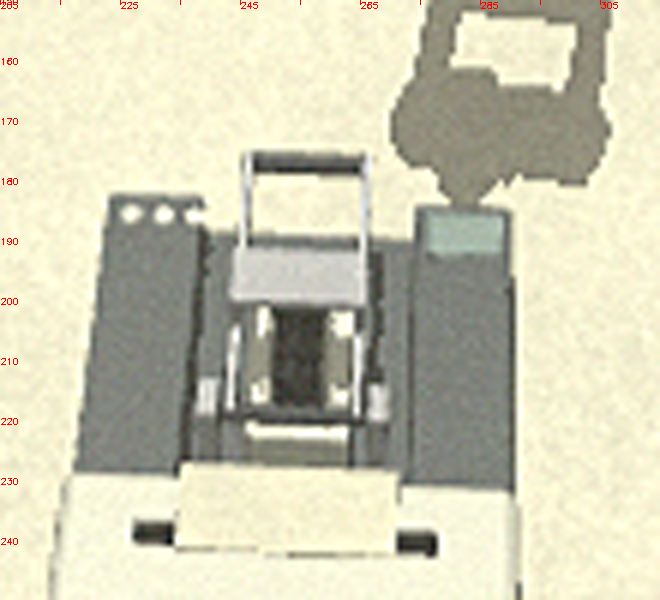

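```bash
python3 - <<'E'
from h import *; import pickle
from station import ctrl
s=ctrl.camera_info('scene')
h=np.array([.605,-.0033,.117]); e=np.array([np.cos(.0495),np.sin(.0495),0])
for th in (.02,.04,.05,.06,.08,.1,.13): print(th,proj(s,h+.165*(-np.cos(th)*e+np.array([0,0,np.sin(th)]))))
i,c,o=pickle.load(open('pics/w17.pkl','rb')); cc=c
for th in (.02,.05,.08,.12):
  g=np.array([-e[1],e[0],0]); m=h+.165*(-np.cos(th)*e+np.array([0,0,np.sin(th)])); print(th,(proj(cc,[m+.03*g,m-.03*g])*1.5).round(1))
# tank top height from wrist view: predicted front-top corners for depth d
b=np.array([.540,-.0065,0]); g=np.array([-e[1],e[0],0])
for d in (18,23,28,33):
  z=.075-d/1000+.07; print(d,(proj(cc,[b-.03*e+.012*g+[0,0,z],b-.03*e-.012*g+[0,0,z]])*1.5).round(1))
crop(i,350,200,100,70,8,'pics/w17c.png',2.0)
E
```

```text
0.02 [[255.22562552 178.53527745]]
0.04 [[255.22789521 177.87062438]]
0.05 [[255.22869114 177.54311993]]
0.06 [[255.22926018 177.21887657]]
0.08 [[255.2297148  176.58031212]]
0.1 [[255.22925364 175.95520911]]
0.13 [[255.22683328 175.04340271]]
0.02 [[534.  318.1]
 [525.8 400.1]]
0.05 [[536.8 320.6]
 [528.3 403.8]]
0.08 [[539.9 323.3]
 [531.1 407.6]]
0.12 [[544.5 326.9]
 [535.2 412.8]]
18 [[640.3 347.4]
 [634.6 380.6]]
23 [[636.1 344.5]
 [630.6 377.2]]
28 [[632.1 341.6]
 [626.8 373.9]]
33 [[628.2 338.9]
 [623.1 370.7]]
```

View pics/w17c.png

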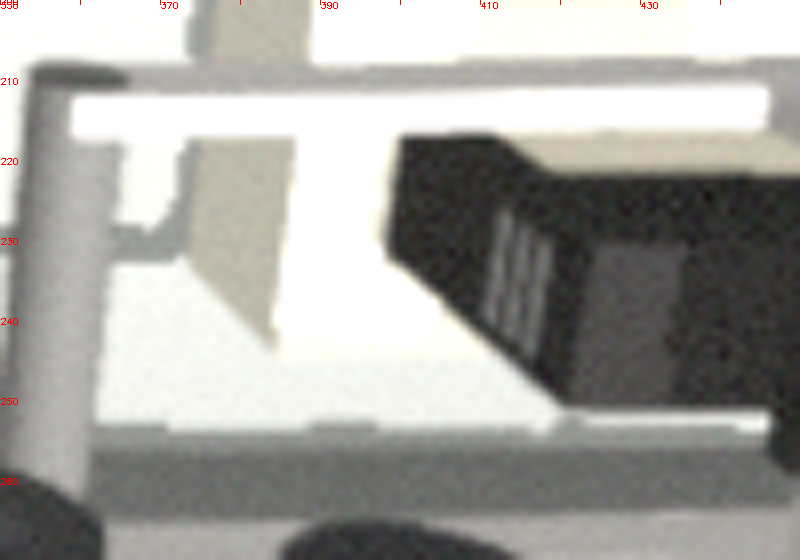

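```bash
python3 - <<'E'
from h import *; import pickle
i,c,o=pickle.load(open('pics/w17.pkl','rb')); e=np.array([np.cos(.0495),np.sin(.0495),0]);g=np.array([-e[1],e[0],0]);b=np.array([.540,-.0065,.075])
print(proj(c,b-.045*e-.028*g),proj(c,b-.045*e+.028*g))
for d in (18,20,22,24,26,28,33): print(d,proj(c,b-.03*e-.012*g+[0,0,.07-d/1000]))
E
```

```text
[[384.8806302  245.67725256]] [[390.72700382 200.58344687]]
18 [[423.05863843 253.76557448]]
20 [[421.9951162  252.84847717]]
22 [[420.94471308 251.94286847]]
24 [[419.90719521 251.04853973]]
26 [[418.88233404 250.16528718]]
28 [[417.86990619 249.29291176]]
33 [[415.39181147 247.15829531]]
```

Request:
send_rows(
  series=[
    {"tx": 2, "ty": 0, "tz": -2.0, "wx": 0, "wy": 0, "wz": 0, "jaw": 0.4},
    {"tx": 0, "ty": 0, "tz": 0, "wx": 0, "wy": 0, "wz": 0, "jaw": 0.4},
    {"tx": 0, "ty": 0, "tz": 0, "wx": 0, "wy": 0, "wz": 0, "jaw": 0.4},
    {"tx": 0, "ty": 0, "tz": 0, "wx": 0, "wy": 0, "wz": 0, "jaw": 0.4},
  ],
)

```text
t: 17.58
tool_pos: [0.3341, 0.0642, 0.278]
tool_rot: [-2.157, -2.272, 0.016]
contact_force: [0.2, -0.2, -0.0]
opening: 0.0517
```

```bash
python3 snap.py scene s18; python3 snap.py top t18; python3 - <<'E'
from h import *; import pickle
a=pickle.load(open('pics/s17.pkl','rb'))[0];b=pickle.load(open('pics/s18.pkl','rb'))[0]
d=cv2.GaussianBlur(cv2.absdiff(a,b),(5,5),0)[170:235,235:275].max(2);print(d.max(),(d>15).sum())
f=lambda im:cv2.cvtColor(im,cv2.COLOR_RGB2GRAY)[168:200,243:270].astype(np.float32)
print('shift',cv2.phaseCorrelate(f(a),f(b)))
i=pickle.load(open('pics/t18.pkl','rb'))[0]; cv2.imwrite('pics/t18b.png',cv2.resize(i[:,:,::-1],(768,576)))
E
```

```text
64 43
shift ((0.5532230402130978, -0.177874023493807), 1.05578971516203)
```

View pics/t18b.png

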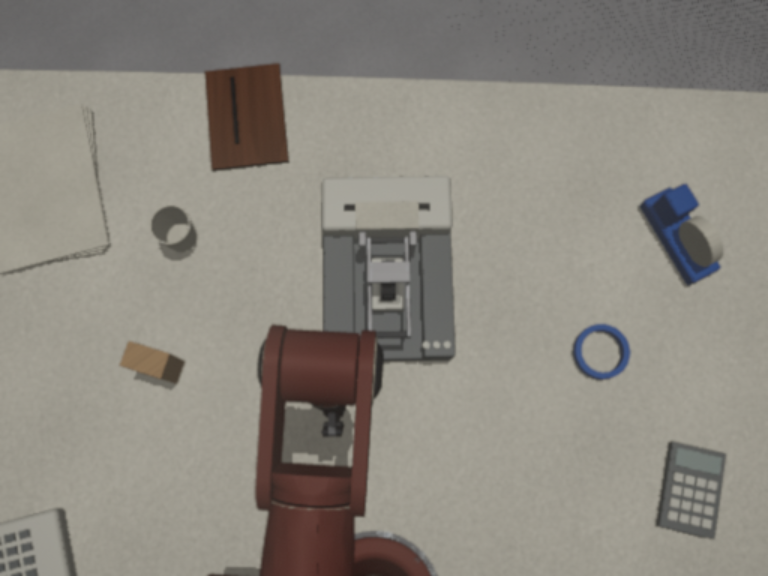

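```bash
python3 - <<'E'
from h import *; import pickle
a=pickle.load(open('pics/s17.pkl','rb'))[0];b=pickle.load(open('pics/s18.pkl','rb'))[0]
d=cv2.GaussianBlur(cv2.absdiff(a,b),(5,5),0).max(2)[170:235,235:275]; ys,xs=np.where(d>15); print(sorted(set(zip((xs+235).tolist(),(ys+170).tolist()))))
print(a[172:182,255,:].mean(1).round(),b[172:182,255,:].mean(1).round())
E
```

```text
[(269, 170), (269, 171), (269, 172), (269, 173), (270, 170), (270, 171), (270, 172), (270, 173), (270, 174), (270, 175), (271, 170), (271, 171), (271, 172), (271, 173), (271, 174), (271, 175), (271, 176), (272, 170), (272, 171), (272, 172), (272, 173), (272, 174), (272, 175), (272, 176), (272, 177), (273, 170), (273, 171), (273, 172), (273, 173), (273, 174), (273, 175), (273, 176), (273, 177), (273, 178), (274, 170), (274, 171), (274, 172), (274, 173), (274, 174), (274, 175), (274, 176), (274, 177), (274, 178)]
[148. 149. 161. 100.  68.  62.  34. 146. 155. 143.] [154. 143. 156. 101.  71.  62.  35. 147. 157. 148.]
```

The only change between the two pictures is the arm's shadow; the bar hasn't moved. I'll hand the job in.

```bash
python3 -c "
from station import ctrl
print(ctrl.finish_job())"
```

```text
the job is handed in; nothing more can be done
None
```

I put the tank in the ink bay, closed the clamp on it by feel and handed the job in at about 18 s. No verdict was reported.

**Placing the tank:** I lowered it into the well until the seal pushed back lightly (about 1.6 N) and let go with the clamp still at about 1.88 rad. A wrist picture then showed it upright, centred and unmoved.

**Closing the clamp:** I pinched the bar and swung it down.
- **Free closing:** this took about 5.3 N at the bar, rising to about 6 N on the seal.
- **At the stop:** the force then rose steeply to 11.6 N over about 5 mm, and I stopped there. That is about 6 N over free closing, roughly 15 N at the foot, so the foot's spring was giving.

**Last checks:**
- **Clamp after release:** the bar did not move between two pictures 0.6 s apart. I put the clamp angle at about 0.05 to 0.08 rad.
- **Tank depth:** the last wrist picture puts the underside at about 22 mm below the mouth, give or take 2 mm. That fits a ledge near 23 mm.
- **Surroundings:** the gripper was clear of everything, and the cup, carton and tape roll looked unmoved in the top view.

**Not confirmed:** I did not measure the foot's remaining force after release. That it stays above 7 N is inferred from the closing forces and the hinge friction. The force readings vary by about 1 N. I also did not rule out the tank catching on the well wall just short of the ledge.

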